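# Change of filter: hang up the fume extractor's cassette

## Task

The bench fume extractor's filter is due for cleaning. Turn the red swing tab fully aside without forcing it, stand the filter's wire handle up while the filter is still seated, lift the filter out by the orange grip and hang it by that handle in both prongs of the hanger stand, hanging level and still. Do not drop the filter or shift the clutter on the bench.

Things in the scene. Friction and masses are not known exactly. Their poses are not given: they have to be found in the camera images.
- extractor: Fume extractor: grey box, 160 mm up the slope, 196 mm wide, 75 mm deep, fixed on a dark stand left or right on the bench, its yaw -1.75 to -1.05 rad. Origin: under the stand, on the bench, straight below face_center; z up. The intake face slopes 40 degrees (0.70 rad) from level and looks up and to the left (to +y, a little to or from the robot). Nothing stands up from the face but tab and handle.
- face_center (a point): Centre of the sloping intake face, 128 mm above the bench. Axes: x up the slope in the face, y level across it, z out of the face (its normal, 0.70 rad from vertical). The pocket for the filter is centred here: 104 mm (x) by 134 mm (y), 16 mm deep; the seated filter is flush with the rim.
- tab_pivot (a point): Pivot of the red swing tab, 66 mm up the slope from face_center (same axes). Blade 30 mm long from the pivot, 15 mm wide, 2 to 6 mm above the face, overlapping the filter's upper edge by 15 mm. On its middle line a finger fin: 7 mm thick, from 7 to 29 mm from the pivot, top 20 mm above the face.
- tab (a joint): Turn of the tab about the face normal, rad. 0: pointing down the slope over the filter; positive: tip swings to -y of face_center, negative: to +y. Turns either way to rigid stops at 1.7 and -1.7, stays where left, drags with about 0.05 N m. The filter is clear beyond about 1.3 either way.
- filter_center (a point): Centre of the filter cassette: white frame, grey pleats, 100 (x) by 130 (y) by 16 (z) mm, about 0.3 kg (varies by a third). Seated, its axes are those of face_center, with about 2 mm play all round. Two ears at its y edges carry the handle's hinge: axis along y through the middle, 20 mm above this point. Lifted free by the handle it swings to hang level.
- handle_mid (a point): Middle of the handle's cross bar, centre of the orange grip tube: 12 mm thick, 34 mm long along y, rolling freely on the wire. The handle is a U-shaped swing bail of 6 mm steel wire, cross bar 92 mm, legs 46 mm from hinge to bar. At the start it lies flat, bar on the downhill side, its centre 12 mm above the filter's face (6 mm of air under the tube).
- bail (a joint): Swing of the wire handle about its hinge on the filter, rad. 0: flat, bar on the downhill side; 1.57: standing square to the filter's face; swings freely up to 2.6, falls back to 0 if let go on the slope.
- hanger: Hanger stand, fixed, left or right on the bench, its yaw -0.85 to -0.15 rad: dark base plate, two prongs of 8 mm aluminium rod with yellow tips, 58 mm apart, pointing to its -x (roughly to the robot). Origin: on the bench straight below hook_seat; z up. Its posts stand 85 mm towards +x. A filter hung here is clear of posts and base.
- hook_seat (a point): Where the middle of the cross bar comes to rest: 197 mm above the bench, midway between the dips of the two prongs, which lie 29 mm either side along y. Axes: x towards the posts, y from prong to prong, z up. From the dip each prong rises 18 mm to its tip 24 mm out at -x, and 22 mm to a level arm from 45 mm out at +x.
- reel: Bystander, leave alone: blue reel, 56 mm wide, 40 mm tall; origin at the centre of its underside.
- meter: Bystander, leave alone: yellow hand-held meter lying flat, 150 by 85 by 36 mm; origin at the centre of its underside.
- bottle: Bystander, leave alone: white bottle, 52 mm wide, 120 mm tall; origin at the centre of its underside.
- jar: Bystander, leave alone: amber jar, 56 mm wide, 60 mm tall; origin at the centre of its underside.
- driver: Bystander, leave alone: screwdriver, 160 mm long; origin at the centre of its underside.
- heatsink: Bystander, leave alone: finned aluminium heat sink, 60 by 50 by 28 mm; origin at the centre of its underside.
- bin: Bystander, leave alone: blue parts bin, 120 by 90 by 50 mm; origin at the centre of its underside.
Not all that is in view belongs to the job. Leave any purple look-alike of the hanger alone. Leave any purple look-alike of the part that bears filter_center alone.

How it is judged:
On the way, in this order (a step that is already met when the one before it is completed fails the run):
1. the tab is turned aside (beyond 1.2 rad either way) with the filter still seated ((value of joint tab above 1.2 rad or value of joint tab below -1.2 rad) and z of filter_center in the frame of face_center below 0.004 m), for 0.2 s.
2. the handle is standing up (beyond 1.1 rad) with the filter still seated (value of joint bail above 1.1 rad and z of filter_center in the frame of face_center below 0.004 m), for 0.1 s.
3. the filter is out of its pocket, more than 30 mm off the face, held by its handle (z of filter_center in the frame of face_center above 0.03 m and contact force between the fingers and filter above 1 N), for 0.1 s.
At the end, for the whole second after the job is handed in: The handle's cross bar rests in the dips of both prongs: its middle within 14 mm (x) and 15 mm (y) of hook_seat and no more than 6 mm below or 8 mm above it, the hanger carrying the filter's weight, the filter level within 0.3 rad and still (x of handle_mid in the frame of hook_seat between -0.014 and 0.014 m and y of handle_mid in the frame of hook_seat between -0.015 and 0.015 m and z of handle_mid in the frame of hook_seat between -0.006 and 0.008 m and contact force between hanger and filter above 1 N and angle between filter_center's own z axis and vertical below 0.3 rad and linear speed of filter below 0.04 m/s and angular speed of filter below 0.5 rad/s); the robot touches nothing.
It fails at once if the clutter is shifted by more than 20 mm (distance of any of reel, meter, bottle, jar, driver, heatsink, bin from where it was at the start of the episode above 0.02 m).
It fails at once if the tab is forced (over 25 N) (contact force between the fingers and tab above 25 N).
It fails at once if the filter is dropped or flung (over 0.8 m/s) (linear speed of filter above 0.8 m/s).
It also fails if it takes over 72 s, if anything falls off the work surface, if the arm or the gripper's body presses on something with over 40 N, if the wrist force passes 120 N, or if a joint passes its speed limit or range.

## Robot

A 6-joint arm with a two-finger parallel gripper is mounted at the origin on the work surface. World frame = base frame: x ahead of the robot, y to its left, z up, the work surface at z = 0. Lengths are in m, angles in rad, forces in N, time in s.
With the tool pointing down it reaches from about 0.25 to 0.775 m from the base axis. Payload 4 kg.
Tool frame: the origin (TCP) lies where the fingers leave the gripper's body, on its centre line; the fingertips stand 97 mm ahead of it and the grasp point (between the pads) lies 78 mm ahead of it; z points along the fingers, x is the direction in which the jaws open and shut, and the axes are right-handed (so a half turn about z gives the same grasp; the last joint's range is limited). The gripper opens to 94 mm and grips with 3 to 60 N. Pads are 16 mm wide; open, the fingers measure 119 mm over their backs; the gripper's body (75 mm by 177 mm) begins 78 mm behind the grasp point.
Start: joints at [-0.103, 0.087, 1.371, -0, 1.684, -0.103], TCP at [0.55, -0, 0.303] pointing down, gripper open.
Joint ranges: [-3.1, 3.1], [-0.76, 2.03], [0.27, 2.55], [-1.08, 4.22], [0.17, 2.65], [-2.57, 2.57]. Speed limits (rad/s): [2.79, 2.79, 3.14, 3.14, 3.14, 3.14].

## Interface

Orientations are given as [roll, pitch, yaw] about the fixed x, y, z axes, in that order (R = Rz(yaw) Ry(pitch) Rx(roll)).
In Python, from bench import * gives the robot as it stands.
- The arm moves only by the tool jog_arm, never from a script. Its argument "moves" is a list of rows, each a list of 7 numbers: the turn, a rotation vector about the world's x, y, z in rad, then the shift along the world's x, y, z in mm, then the finger opening in mm, from 0 to 94. In form: [[rx, ry, rz, tx, ty, tz, fingers], ...]. A call has 1 to 12 rows; each row shifts and turns the commanded pose from where the row before left it; what a row does not reach is not made up. A row lasts 1/8 s, in which the tool goes at most 62.5 mm and 10.7 degrees, less where a joint would pass 70% of its speed; a pose out of reach is approached as far as the arm can. A call is refused whole if a number of a shift passes 62.5 or a number of a turn 0.188, either way. A call with a gripper value outside its range is refused whole. The fingers move at their own pace and stop on an object; the grip force is fixed at half the most. Time passes only in rows, so rows that do not move let the fingers close. It gives the time, the measured TCP pose, the force and the opening at its end, in the units of the state.
- get_obs(): the state, without advancing time (a new reading comes with each control period).
- snapshot(name): name is "scene" or "side" or "wrist"; returns the picture (384x512x3 uint8, red, green, blue); there is no depth.
- get_calibration(name): a dict with "camera_matrix" (3x3 intrinsics, pixels), "R" (3x3) and "t" (3): a world point X has camera coordinates R X + t. Camera axes: x right, y down, z forward; pixel columns grow to the right and rows downward; lengths in m; the calibration is good to about 2 mm. The wrist camera is an equidistant fisheye: a pixel r from the principal point sees the ray r / f radians off the axis. A picture is of the moment at which its call begins: read the wrist's pose just before it. get_calibration takes no time and is no camera call; for the wrist camera it gives the pose at the moment of the call.
- close_job(): hands the job in, once; it reports no verdict.
Trained networks look in the newest picture that a camera, given by its name, has taken for a name from the list of things; names that differ only in an ending like _2 or _b are one class to them, and where a whole thing is asked for, a point or a joint stands for the part that bears it (a point fixed in the world has none). Each returns a list of dicts, best first, with "conf" (0 to 1); they miss things now and then, are a little off and sometimes report something else, mostly with a low value. They report only what shows in the picture. A call takes as long as a camera call. They do not tell look-alikes from the thing itself.
- look_for(label, camera): "bbox" ([left, top, right, bottom] in pixels, round what is visible of it).
The state is a dict: "time": time; "joint_positions": joint angles; "qvel": joint speeds; "joint_torque": joint torques, N m; "tool_pos": TCP position; "ee_rot": TCP orientation; "wrist_force": force on the tool from outside, world axes, zero at the start; "wrist_torque": the same for the moment, N m; "width": finger opening in m.
Only numpy, scipy, OpenCV 4.12 (cv2) and the standard library are available. Lean on these libraries where they do the work, as an engineer would, in place of code of your own. Each camera call takes 0.05 s, during which the arm holds its last target.

## Working session

There is one attempt and no reset: what is moved stays moved. The work goes in short steps, Python scripts to look and compute and a tool call to move; the robot and the scene stay as the last step left them, time stands still between calls to the robot, and variables do not carry over. Pictures are saved under pics/ and viewed, and the job is handed in when it is done.

Besides the shell and the picture viewer there is one more tool, called after "Call:" by a JSON object that holds its "name" and its "arguments", one argument or row to a line. jog_arm: Moves the arm, as the interface text tells. Its arguments: {"type":"object","properties":{"moves":{"type":"array","items":{"type":"array","items":{"type":"number"}}}},"required":["moves"]}

```bash
ls; mkdir -p pics
python3 - <<'E'
from bench import *
import cv2
for c in ["scene","side","wrist"]:
    im=snapshot(c); cv2.imwrite(f"pics/{c}0.png",im[:,:,::-1])
    k=get_calibration(c); print(c,k)
    for l in ["extractor","tab","filter_center","handle_mid","hanger"]:
        print(l,[(d["bbox"],round(d["conf"],2)) for d in look_for(l,c)][:4])
print(get_obs())
E
```

```text
pics
scene {'camera_matrix': array([[493.12100952,   0.        , 260.11883047],
       [  0.        , 493.12100952, 184.30926656],
       [  0.        ,   0.        ,   1.        ]]), 'R': array([[-8.30777747e-01,  5.56603768e-01, -7.62090743e-04],
       [ 3.66255812e-01,  5.45635460e-01, -7.53749710e-01],
       [-4.19124105e-01, -6.26477606e-01, -6.57161163e-01]]), 't': array([ 0.39357214, -0.05384788,  1.74144057])}
extractor [([197.8, 222.0, 312.9, 340.8], 0.59)]
tab [([244.9, 242.2, 258.1, 254.8], 0.47)]
filter_center [([281.2, 326.4, 329.0, 384.0], 0.77), ([231.2, 239.0, 288.4, 297.0], 0.72), ([193.3, 207.8, 251.8, 249.0], 0.37)]
handle_mid [([247.2, 254.9, 287.4, 294.8], 0.76)]
hanger [([137.3, 147.1, 209.0, 228.3], 0.7), ([252.2, 112.5, 280.3, 135.2], 0.55)]
side {'camera_matrix': array([[376.23222296,   0.        , 253.95843483],
       [  0.        , 376.23222296, 188.89091982],
       [  0.        ,   0.        ,   1.        ]]), 'R': array([[ 0.76432537, -0.64457001,  0.01833681],
       [-0.35947326, -0.44952351, -0.81774543],
       [ 0.535337  ,  0.61843198, -0.575287
[... 982 characters left out ...]
, 342.3], 0.9)]
{'time': 0.9, 'joint_positions': array([-1.03106820e-01,  8.71711474e-02,  1.37067998e+00, -2.17924720e-05,
        1.68356654e+00, -1.03101638e-01]), 'qvel': array([-0.0016812 ,  0.00043576,  0.00113556,  0.0013285 ,  0.00108789,
       -0.00161712]), 'joint_torque': array([ 1.65412944e-04, -3.40039408e+01, -3.02599132e+01,  7.18301022e-02,
        2.36560183e-02, -5.98686029e-06]), 'tool_pos': array([ 5.50018977e-01, -1.58511198e-05,  3.02731833e-01]), 'ee_rot': array([ 3.14155311e+00, -1.71831345e-04, -7.63332288e-06]), 'wrist_force': array([ 0.72327956,  0.45173329, -0.15005602]), 'wrist_torque': array([ 0.01005015, -0.04210176, -0.03031772]), 'width': 0.0939971306636018}
```

View pics/scene0.png

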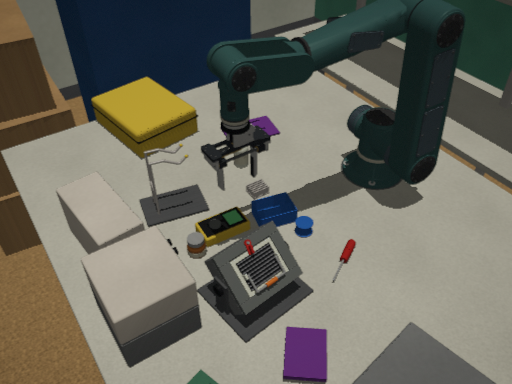

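View pics/side0.png

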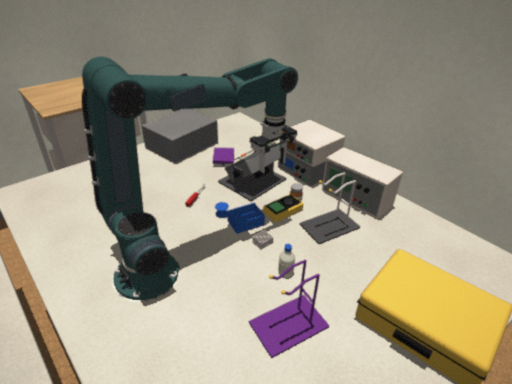

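View pics/wrist0.png

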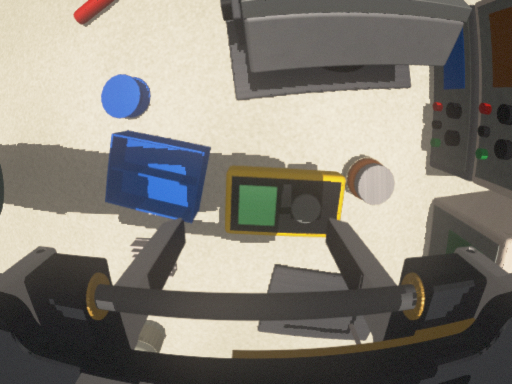

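Run:
```python
import cv2
a=cv2.imread("pics/scene0.png")
c=cv2.resize(a[215:335,190:320],None,fx=6,fy=5*1.2*5/6,interpolation=cv2.INTER_CUBIC) if 0 else cv2.resize(a[222:322,190:320],None,fx=6,fy=6,interpolation=cv2.INTER_CUBIC)
cv2.imwrite("pics/sc_ext.png",c)
c=cv2.resize(a[140:225,130:230],None,fx=7,fy=7,interpolation=cv2.INTER_CUBIC);cv2.imwrite("pics/sc_hang.png",c)
b=cv2.imread("pics/side0.png")
c=cv2.resize(b[165:245,290:370],None,fx=7,fy=7,interpolation=cv2.INTER_CUBIC);cv2.imwrite("pics/si_hang.png",c)
c=cv2.resize(b[110:200,210:310],None,fx=6,fy=6,interpolation=cv2.INTER_CUBIC);cv2.imwrite("pics/si_ext.png",c)
```

```text
(no output)
```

View pics/sc_ext.png

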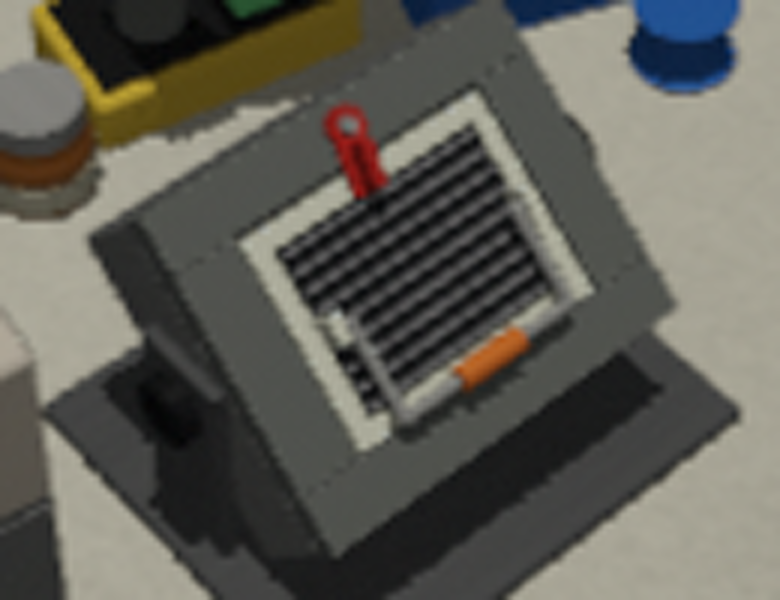

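View pics/sc_hang.png

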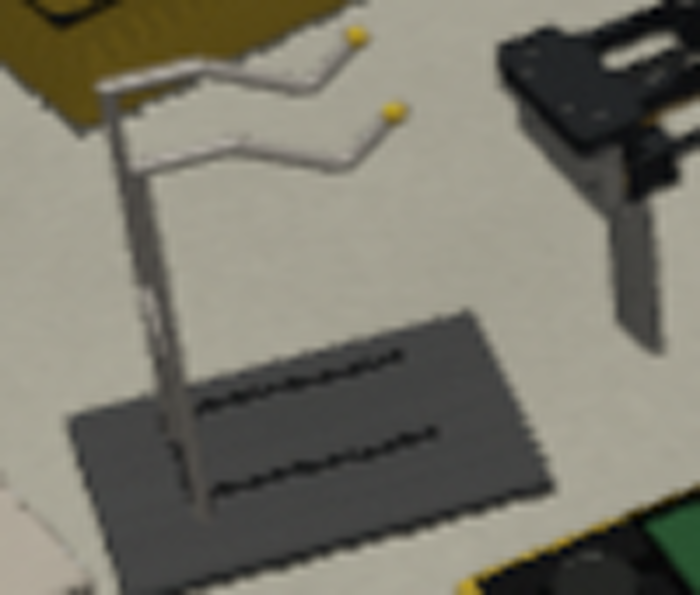

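View pics/si_hang.png

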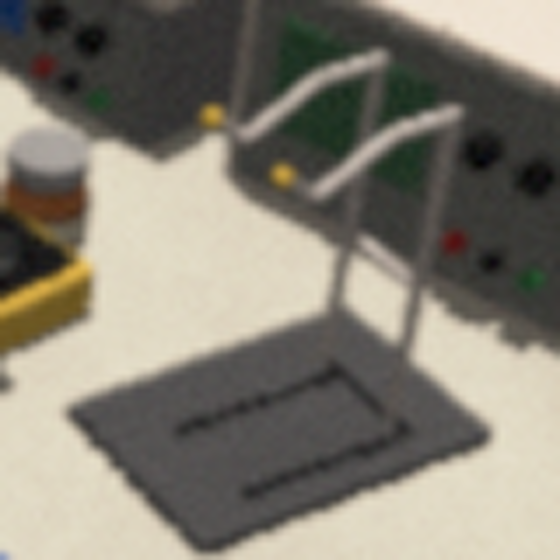

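View pics/si_ext.png

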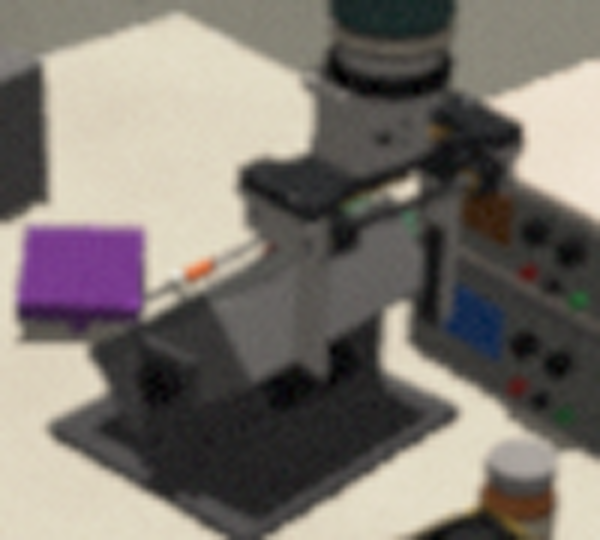

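```bash
cat > h.py <<'E'
from bench import *
import numpy as np, cv2
from scipy.optimize import least_squares
from scipy.spatial.transform import Rotation as Ro
S=np.sin(np.deg2rad(40));C=np.cos(np.deg2rad(40))
def proj(k,X):
    X=np.atleast_2d(X); c=X@np.array(k["R"]).T+k["t"]; K=k["camera_matrix"]
    return (c[:,:2]/c[:,2:])*[K[0,0],K[1,1]]+[K[0,2],K[1,2]]
def projw(k,X):
    X=np.atleast_2d(X); c=X@np.array(k["R"]).T+k["t"]; K=k["camera_matrix"]
    r=np.linalg.norm(c[:,:2],axis=1); th=np.arctan2(r,c[:,2])
    return c[:,:2]/r[:,None]*th[:,None]*K[0,0]+[K[0,2],K[1,2]]
def facepose(p):
    x,y,yaw=p; u=np.array([np.cos(yaw),np.sin(yaw),0]); z=np.array([0,0,1.])
    X=u*C+z*S; Z=z*C-u*S; Y=np.cross(Z,X)
    return np.array([x,y,.128]),np.c_[X,Y,Z]
def hangpose(p):
    return np.array([p[0],p[1],.197]),Ro.from_euler('z',p[2]).as_matrix()
def w(pose,P): return np.atleast_2d(P)@pose[1].T+pose[0]
E
cat > fit.py <<'E'
from h import *
ks=get_calibration("scene");kd=get_calibration("side")
P=np.array([[50,65,0],[50,-65,0],[-50,-65,0],[-50,65,0],[80,98,0],[80,-98,0],[-80,-98,0],[-80,98,0],[66,0,6],[0-46,0,12]])/1e3
px=np.array([[240,243],[475,92],[593,290],[365,448],[132,222],[497,8],[672,303],[340,553],[348,124],[493,360]])/6+[190,222]
f=lambda p:(proj(ks,w(facepose(p),P))-px).ravel()
b=min((least_squares(f,[x0,.3,-1.4],loss='soft_l1') for x0 in(.4,.5,.6)),key=lambda r:r.cost)
print("ext",b.x,np.round(b.fun.reshape(-1,2),1).tolist()); 
Q=np.array([[-24,29,11],[-24,-29,11],[0,29,-7],[0,-29,-7]])/1e3
ps=np.array([[393,112],[356,35],[347,165],[310,88]])/7+[130,140]
pd=np.array([[212,115],[284,174],[245,135],[320,193]])/7+[290,165]
g=lambda p:np.r_[proj(ks,w(hangpose(p),Q))-ps,proj(kd,w(hangpose(p),Q))-pd].ravel()
c=min((least_squares(g,[.6,-.1,y],loss='soft_l1') for y in(-.8,-.5,-.2)),key=lambda r:r.cost)
print("hang",c.x,np.round(c.fun.reshape(-1,2),1).tolist())
import numpy as np;np.savez("fit.npz",e=b.x,h=c.x)
E
python3 fit.py
```

```text
ext [ 0.62963002  0.23270697 -1.43843203] [[0.0, -0.1], [-0.1, -0.7], [-0.2, -0.4], [-0.2, 0.7], [1.2, -0.3], [-0.2, -2.7], [1.5, 0.7], [-0.1, 1.4], [-0.2, 0.7], [-0.7, -0.5]]
hang [ 0.63414845 -0.2155004  -0.18625729] [[-0.2, -0.3], [-0.5, -0.0], [-0.9, -1.1], [-0.9, -1.0], [-0.7, 0.2], [-0.7, -0.0], [-0.7, -0.3], [-1.1, -0.4]]
```

```bash
cat >> h.py <<'E'
_f=np.load("fit.npz") if __import__("os").path.exists("fit.npz") else None
def cur():
    o=get_obs(); return np.array(o["tool_pos"]),Ro.from_euler('xyz',o["ee_rot"])
def toolR(ang_n,tilt,yaw):
    """tool frame: tilt from vertical towards face normal (0.698=full), rotated ang_n about the tool axis; 0 => tool x = face Y"""
    u=np.array([np.cos(yaw),np.sin(yaw),0]); n=np.array([0,0,1.])*np.cos(tilt)-u*np.sin(tilt)
    up=np.array([0,0,1.])*np.sin(tilt)+u*np.cos(tilt); Y=np.cross(n,up)
    M=np.c_[Y,np.cross(-n,Y),-n]
    return Ro.from_rotvec(n*ang_n)*Ro.from_matrix(M)
def rows(poses,fing,start=None,show=True):
    """poses: list of (tcp,R); prints rounded rows"""
    p,R=start or cur(); out=[]
    for q,Q in poses:
        rv=(Q*R.inv()).as_rotvec(); d=(q-p)*1e3
        r=[*np.round(rv,3),*np.round(d,1),fing]; out.append([float(v) for v in r])
        R=Ro.from_rotvec(r[:3])*R; p=p+np.array(r[3:6])/1e3
        if max(abs(rv))>.186 or max(abs(d))>62: print("LIMIT",r)
    if show:
        print("[" + ",\n".join(str(o) for o in out)+"]")
    return out,(p,R)
def interp(a,b,n):
    (p,R),(q,Q)=a,b; rv=(Q*R.inv()).as_rotvec()
    return [(p+(q-p)*k/n,Ro.from_rotvec(rv*k/n)*R) for k in range(1,n+1)]
def tcp_for(point,R,ahead): return point-R.as_matrix()[:,2]*ahead
E
python3 - <<'E'
from h import *
ks=get_calibration("scene");kd=get_calibration("side")
def ground(k,px,z=0):
    K=k["camera_matrix"];d=np.r_[(np.array(px)-[K[0,2],K[1,2]])/K[0,0],1]@k["R"]; c=-np.array(k["R"]).T@k["t"]
    return (c+d*(z-c[2])/d[2])[:2].round(3)
print("purple base corners",[ground(kd,p) for p in [(250,324),(295,297),(327,323),(273,351)]])
print("bottle",ground(kd,(286,276)))
print("box near corner side",ground(kd,(392,213)),ground(kd,(325,170)),ground(kd,(306,181)),ground(kd,(280,160)))
e=_f["e"] if 0 else np.load("fit.npz")["e"]
fp=facepose(e); T=toolR(0,np.deg2rad(40),e[2])
q=tcp_for(w(fp,[.048,0,.045])[0],T,.097); print("target tcp",q)
c=cur(); mid=(np.array([.6,.15,.38]),Ro.from_rotvec(0.5*(T*c[1].inv()).as_rotvec())*c[1])
rows(interp(c,mid,6)+interp(mid,(q,T),6),15)
E
```

```text
purple base corners [array([ 0.144, -0.365]), array([ 0.316, -0.38 ]), array([ 0.322, -0.506]), array([ 0.139, -0.471])]
bottle [ 0.355 -0.299]
box near corner side [ 0.928 -0.331] [0.964 0.061] [0.823 0.052] [0.859 0.263]
target tcp [0.62243645 0.2867359  0.26763212]
[[-0.058, -0.004, 0.011, 8.3, 25.0, 12.9, 15.0],
[-0.058, -0.004, 0.01, 8.4, 25.0, 12.9, 15.0],
[-0.058, -0.004, 0.011, 8.3, 25.0, 12.8, 15.0],
[-0.058, -0.003, 0.01, 8.3, 25.0, 12.9, 15.0],
[-0.058, -0.004, 0.011, 8.4, 25.0, 12.9, 15.0],
[-0.059, -0.004, 0.01, 8.3, 25.0, 12.9, 15.0],
[-0.058, -0.004, 0.011, 3.7, 22.8, -18.8, 15.0],
[-0.058, -0.004, 0.011, 3.8, 22.8, -18.7, 15.0],
[-0.058, -0.004, 0.01, 3.7, 22.8, -18.7, 15.0],
[-0.058, -0.003, 0.011, 3.7, 22.8, -18.7, 15.0],
[-0.058, -0.004, 0.01, 3.8, 22.8, -18.8, 15.0],
[-0.058, -0.004, 0.011, 3.7, 22.8, -18.7, 15.0]]
```

Call:
{"name": "jog_arm", "arguments": {
  "moves": [
    [-0.058, -0.004, 0.011, 8.3, 25, 12.9, 17],
    [-0.058, -0.004, 0.01, 8.4, 25, 12.9, 17],
    [-0.058, -0.004, 0.011, 8.3, 25, 12.9, 17],
    [-0.058, -0.004, 0.01, 8.3, 25, 12.9, 17],
    [-0.058, -0.004, 0.011, 8.4, 25, 12.9, 17],
    [-0.059, -0.004, 0.01, 8.3, 25, 12.9, 17],
    [-0.058, -0.004, 0.011, 3.7, 22.8, -18.8, 17],
    [-0.058, -0.004, 0.011, 3.8, 22.8, -18.7, 17],
    [-0.058, -0.004, 0.01, 3.7, 22.8, -18.7, 17],
    [-0.058, -0.003, 0.011, 3.7, 22.8, -18.7, 17],
    [-0.058, -0.004, 0.01, 3.8, 22.8, -18.8, 17],
    [-0.058, -0.004, 0.011, 3.7, 22.8, -18.7, 17]
  ]
}}

```text
time: 2.4
tool_pos: [0.6225, 0.2877, 0.2669]
ee_rot: [2.442, -0.001, 0.134]
wrist_force: [-0.5, -0.8, -0.2]
width: 0.017
```

```bash
cat > look.py <<'E'
from h import *
import sys
n=sys.argv[1]
o=get_obs(); print(o["time"],o["joint_positions"].round(2),o["tool_pos"].round(4),o["ee_rot"].round(3),o["wrist_force"].round(1),o["width"].round(4))
for c in sys.argv[2:]:
    k=get_calibration(c); im=snapshot(c); cv2.imwrite(f"pics/{c}{n}.png",im[:,:,::-1]); np.savez(f"pics/{c}{n}.npz",**k)
E
python3 look.py 1 wrist scene
python3 - <<'E'
import cv2
a=cv2.imread("pics/wrist1.png");cv2.imwrite("pics/wrist1b.png",cv2.resize(a,(800,600),interpolation=cv2.INTER_CUBIC))
E
```

```text
Traceback (most recent call last):
  File "look.py", line 4, in <module>
    o=get_obs(); print(o["time"],o["joint_positions"].round(2),o["tool_pos"].round(4),o["ee_rot"].round(3),o["wrist_force"].round(1),o["width"].round(4))
                                                                                                                                     ^^^^^^^^^^^^^^^^
AttributeError: 'float' object has no attribute 'round'
[ WARN:0@0.018] global loadsave.cpp:275 findDecoder imread_('pics/wrist1.png'): can't open/read file: check file path/integrity
Traceback (most recent call last):
cv2.error: OpenCV(4.12.0) /io/opencv/modules/imgproc/src/resize.cpp:4208: error: (-215:Assertion failed) !ssize.empty() in function 'resize'
```

```bash
sed -i 's/o\["width"\].round(4)/round(o["width"],4)/' look.py
cat >> look.py <<'E'
    if c=="wrist": cv2.imwrite(f"pics/wrist{n}b.png",cv2.resize(im[:,:,::-1],(800,600),interpolation=cv2.INTER_CUBIC))
E
python3 look.py 1 wrist scene
```

```text
2.4 [ 0.57  0.57  0.94 -0.66  1.89  0.3 ] [0.6225 0.2877 0.2669] [ 2.442e+00 -1.000e-03  1.340e-01] [-0.5 -0.8 -0.2] 0.017
```

View pics/wrist1b.png

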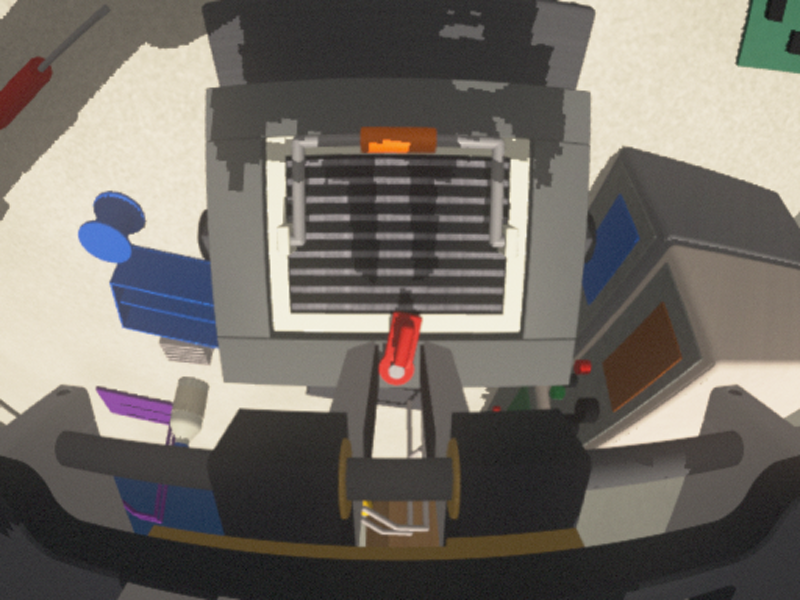

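View pics/scene1.png

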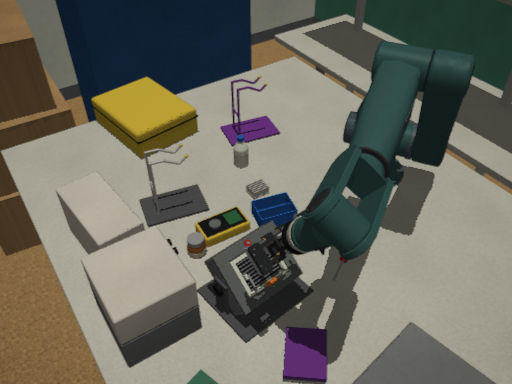

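```bash
cat > fit2.py <<'E'
from h import *
kw=dict(np.load("pics/wrist1.npz")); e=np.load("fit.npz")["e"]
P=np.array([[-50,-65,0],[-50,65,0],[50,-65,0],[50,65,0],[80,-98,0],[80,98,0],[-46,0,12],[66,0,8]])/1e3
px=np.array([[265,137],[535,137],[272,333],[522,332],[222,383],[577,385],[398,140],[396,372]])*.64
print((projw(kw,w(facepose(e),P))-px).round(1).tolist())
r=least_squares(lambda p:(projw(kw,w(facepose(p),P))-px).ravel(),e,loss='soft_l1')
print(r.x,e,r.fun.reshape(-1,2).round(1).tolist())
r=least_squares(lambda p:(projw(kw,w((facepose(p)[0]+[0,0,p[3]],facepose(p)[1]),P))-px).ravel(),[*e,0],loss='soft_l1')
print("free z",r.x,r.fun.reshape(-1,2).round(1).tolist())
E
python3 fit2.py
```

```text
[[0.6, 0.1], [-0.8, 0.3], [2.1, 0.1], [1.3, 0.8], [1.4, -0.2], [-1.5, -1.5], [1.3, -0.5], [2.4, -1.9]]
[ 0.62878724  0.23255799 -1.44167948] [ 0.62963002  0.23270697 -1.43843203] [[-0.4, -0.1], [-1.8, 0.5], [0.9, 0.0], [0.1, 0.9], [0.2, -0.4], [-2.7, -1.3], [0.3, -0.5], [1.1, -1.8]]Traceback (most recent call last):
  File "fit2.py", line 8, in <module>
    r=least_squares(lambda p:(projw(kw,w((facepose(p)[0]+[0,0,p[3]],facepose(p)[1]),P))-px).ravel(),[*e,0],loss='soft_l1')
    return func(*args, **kwargs)
    vector_fun = VectorFunction(
        fun_wrapped,
    ...<6 lines>...
        workers=workers
    )
    self._update_fun()
    ~~~~~~~~~~~~~~~~^^
    self.f = self.fun_wrapped(xp_copy(self.x))
             ~~~~~~~~~~~~~~~~^^^^^^^^^^^^^^^^^
    return np.atleast_1d(self.fun(x))
                         ~~~~~~~~^^^
    return self.f(x, *self.args, **self.kwargs)
           ~~~~~~^^^^^^^^^^^^^^^^^^^^^^^^^^^^^^
  File "fit2.py", line 8, in <lambda>
    r=least_squares(lambda p:(projw(kw,w((facepose(p)[0]+[0,0,p[3]],facepose(p)[1]),P))-px).ravel(),[*e,0],loss='soft_l1')
                                          ~~~~~~~~^^^
  File "h.py", line 14, in facepose
    x,y,yaw=p; u=np.array([np.cos(yaw),np.sin(yaw),0]); z=np.array([0,0,1.])
    ^^^^^^^
ValueError: too many values to unpack (expected 3)
```

Run:
```python
from h import *
e=np.array([.629,.2326,-1.441]); np.savez("fit.npz",e=e,h=np.load("fit.npz")["h"]); fp=facepose(e); t=np.deg2rad(40)
def pose(a,h,r=.019):
    T=toolR(a,t,e[2]); return tcp_for(w(fp,[.066-r*np.cos(a),-r*np.sin(a),h])[0],T,.097),T
a=interp(cur(),pose(0,.008),4)
o,s=rows(a,17); print()
rows([pose(-1.68*k/14,.008) for k in range(1,15)],17,start=s)
```

```text
[[0.001, -0.002, -0.002, 0.9, -6.4, -5.8, 17.0],
[0.0, -0.002, -0.002, 0.9, -6.4, -5.9, 17.0],
[0.001, -0.001, -0.001, 0.9, -6.4, -5.8, 17.0],
[0.001, -0.002, -0.002, 0.8, -6.3, -5.9, 17.0]]

[[0.01, -0.077, -0.092, 2.3, 0.1, 0.1, 17.0],
[0.01, -0.076, -0.092, 2.3, 0.0, 0.3, 17.0],
[0.01, -0.077, -0.092, 2.2, -0.2, 0.4, 17.0],
[0.01, -0.076, -0.092, 2.2, -0.4, 0.6, 17.0],
[0.01, -0.077, -0.092, 2.0, -0.7, 0.8, 17.0],
[0.01, -0.076, -0.092, 1.9, -0.8, 0.9, 17.0],
[0.01, -0.077, -0.092, 1.8, -1.0, 1.0, 17.0],
[0.01, -0.076, -0.092, 1.6, -1.2, 1.1, 17.0],
[0.01, -0.077, -0.092, 1.4, -1.3, 1.3, 17.0],
[0.01, -0.076, -0.091, 1.1, -1.5, 1.3, 17.0],
[0.01, -0.077, -0.092, 0.9, -1.5, 1.4, 17.0],
[0.01, -0.076, -0.092, 0.7, -1.7, 1.5, 17.0],
[0.01, -0.076, -0.092, 0.3, -1.7, 1.4, 17.0],
[0.01, -0.077, -0.092, 0.2, -1.7, 1.5, 17.0]]
```

Call:
{"name": "jog_arm", "arguments": {
  "moves": [
    [0.001, -0.002, -0.002, 0.9, -6.4, -5.8, 17],
    [0, -0.002, -0.002, 0.9, -6.4, -5.9, 17],
    [0.001, -0.001, -0.001, 0.9, -6.4, -5.8, 17],
    [0.001, -0.002, -0.002, 0.8, -6.3, -5.9, 17],
    [0, 0, 0, 0, 0, 0, 17]
  ]
}}

```text
time: 3.12
tool_pos: [0.6258, 0.2601, 0.2439]
ee_rot: [2.445, -0.007, 0.125]
wrist_force: [-0.8, 0.1, -0.8]
width: 0.0171
```

```bash
python3 look.py 2 wrist
```

```text
3.125 [ 0.53  0.55  1.02 -0.66  1.83  0.32] [0.6258 0.2601 0.2439] [ 2.445 -0.007  0.125] [-0.8  0.1 -0.8] 0.0171
```

View pics/wrist2b.png

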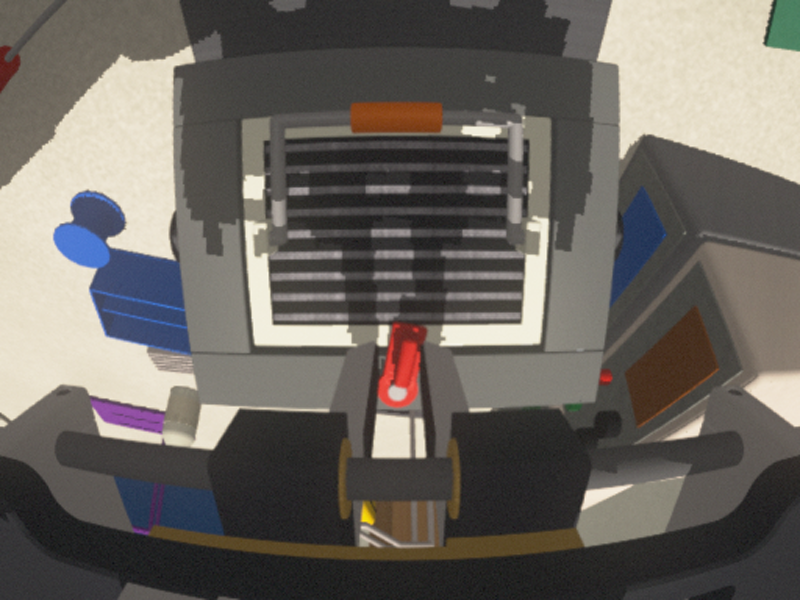

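Call:
{"name": "jog_arm", "arguments": {
  "moves": [
    [0.01, -0.077, -0.092, 2.3, 0.1, 0.1, 17],
    [0.01, -0.076, -0.092, 2.3, 0, 0.3, 17],
    [0.01, -0.077, -0.092, 2.2, -0.2, 0.4, 17],
    [0.01, -0.076, -0.092, 2.2, -0.4, 0.6, 17],
    [0.01, -0.077, -0.092, 2, -0.7, 0.8, 17],
    [0.01, -0.076, -0.092, 1.9, -0.8, 0.9, 17]
  ]
}}

```text
time: 3.92
tool_pos: [0.638, 0.2595, 0.2476]
ee_rot: [2.583, -0.446, -0.472]
wrist_force: [-2.3, -1.3, 0.7]
width: 0.0172
```

Call:
{"name": "jog_arm", "arguments": {
  "moves": [
    [0.01, -0.077, -0.092, 1.8, -1, 1, 17],
    [0.01, -0.076, -0.092, 1.6, -1.2, 1.1, 17],
    [0.01, -0.077, -0.092, 1.4, -1.3, 1.3, 17],
    [0.01, -0.076, -0.091, 1.1, -1.5, 1.3, 17],
    [0.01, -0.077, -0.092, 0.9, -1.5, 1.4, 17],
    [0.01, -0.076, -0.092, 0.7, -1.7, 1.5, 17]
  ]
}}

```text
time: 4.68
tool_pos: [0.6455, 0.2518, 0.2544]
ee_rot: [3.041, -0.694, -1.284]
wrist_force: [-2.1, 0.6, -1.4]
width: 0.0172
```

```bash
python3 look.py 3 wrist scene
python3 - <<'E'
import cv2
a=cv2.imread("pics/scene3.png");cv2.imwrite("pics/scene3c.png",cv2.resize(a[222:322,190:320],None,fx=6,fy=6,interpolation=cv2.INTER_CUBIC))
E
```

```text
4.675 [ 0.51  0.57  0.96 -0.67  1.84  1.72] [0.6455 0.2518 0.2544] [ 3.041 -0.694 -1.284] [-2.1  0.6 -1.4] 0.0172
```

View pics/wrist3b.png

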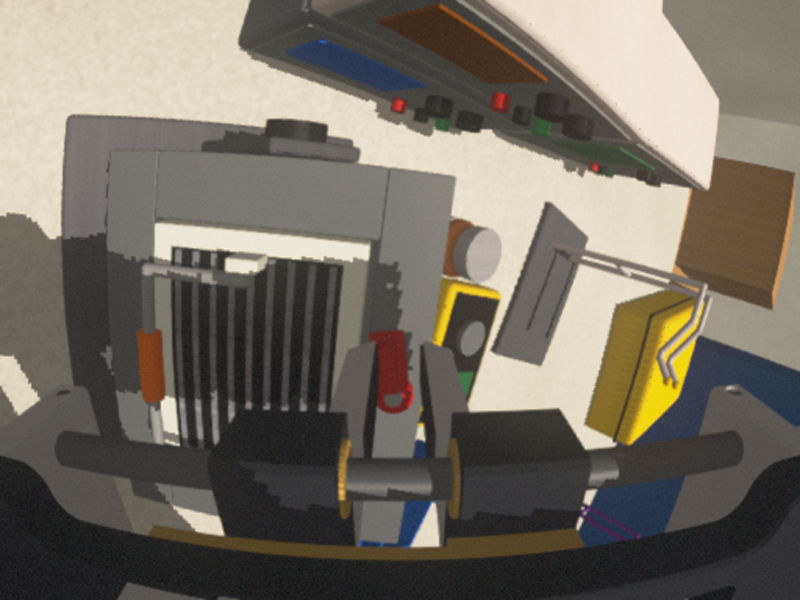

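View pics/scene3c.png

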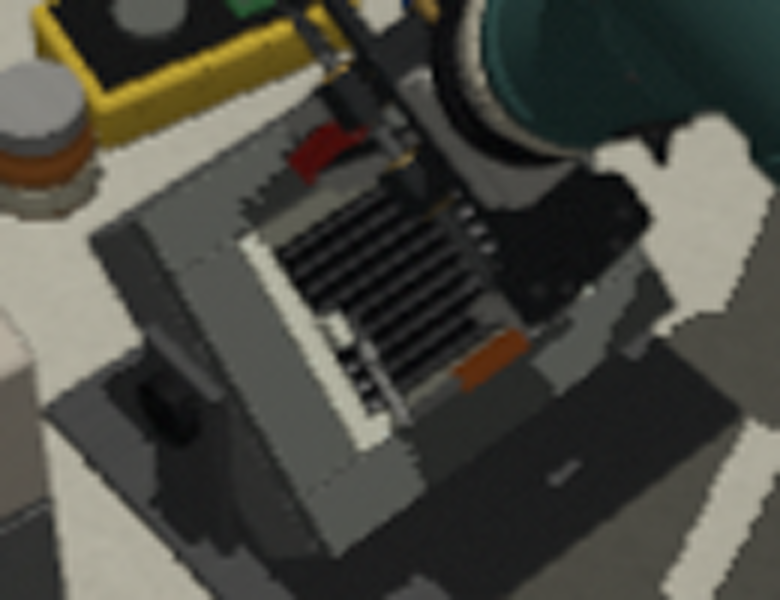

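Call:
{"name": "jog_arm", "arguments": {
  "moves": [
    [0.01, -0.076, -0.092, 0.3, -1.7, 1.4, 17],
    [0.01, -0.077, -0.092, 0.2, -1.7, 1.5, 17],
    [0.005, -0.038, -0.046, 0, -0.9, 0.7, 17],
    [0, 0, 0, 0, 0, 0, 17]
  ]
}}

```text
time: 5.28
tool_pos: [0.6466, 0.2473, 0.2583]
ee_rot: [-2.995, -0.688, -1.667]
wrist_force: [-1.9, 1.6, -0.7]
width: 0.0171
```

```bash
python3 look.py 4 wrist
python3 - <<'E'
from h import *
e=np.load("fit.npz")["e"]; fp=facepose(e);t=np.deg2rad(40)
k=dict(np.load("pics/wrist4.npz"))
for a in (-1.2,-1.3,-1.4,-1.5,-1.6):
    print(a,(projw(k,w(fp,[[.066-r*np.cos(a),-r*np.sin(a),z] for r,z in((0,.006),(.03,.006),(.029,.02))]))/.64).round().tolist())
E
```

```text
5.275 [ 0.5   0.57  0.96 -0.67  1.84  2.01] [0.6466 0.2473 0.2583] [-2.995 -0.688 -1.667] [-1.9  1.6 -0.7] 0.0171
-1.2 [[387.0, 399.0], [350.0, 345.0], [348.0, 360.0]]
-1.3 [[387.0, 399.0], [356.0, 342.0], [355.0, 357.0]]
-1.4 [[387.0, 399.0], [363.0, 340.0], [361.0, 354.0]]
-1.5 [[387.0, 399.0], [370.0, 338.0], [368.0, 352.0]]
-1.6 [[387.0, 399.0], [377.0, 336.0], [375.0, 351.0]]
```

View pics/wrist4b.png

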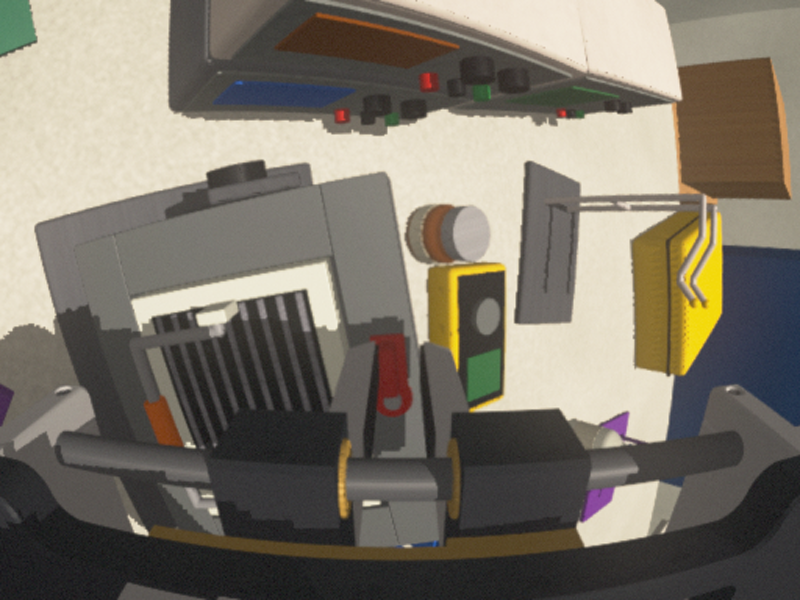

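Run:
```python
from h import *
e=np.load("fit.npz")["e"]; fp=facepose(e);t=np.deg2rad(40)
c=cur(); up=(c[0]+fp[1][:,2]*.05,c[1])
T=toolR(-np.pi/2,t,e[2]); print(T.as_matrix().round(2).tolist(), fp[1].round(2).tolist())
P=lambda h:(tcp_for(w(fp,[-.046,0,h])[0],T,.097),T)
o,s=rows(interp(c,up,3)+interp(up,P(.05),6),40)
o,s=rows(interp(s,P(.004),6),40,start=s)
```

```text
[[0.1, -0.99, 0.08], [-0.76, -0.13, -0.64], [0.64, 0.0, -0.77]] [[0.1, 0.99, -0.08], [-0.76, 0.13, 0.64], [0.64, -0.0, 0.77]]
[[0.0, 0.0, 0.0, -1.4, 10.6, 12.8, 40.0],
[0.0, 0.0, 0.0, -1.4, 10.6, 12.7, 40.0],
[0.0, 0.0, 0.0, -1.4, 10.7, 12.8, 40.0],
[-0.002, 0.019, 0.022, -5.0, 13.7, -14.3, 40.0],
[-0.002, 0.019, 0.022, -5.0, 13.6, -14.2, 40.0],
[-0.002, 0.018, 0.022, -5.1, 13.7, -14.3, 40.0],
[-0.002, 0.019, 0.022, -5.0, 13.7, -14.3, 40.0],
[-0.002, 0.019, 0.022, -5.1, 13.7, -14.2, 40.0],
[-0.001, 0.019, 0.022, -5.0, 13.7, -14.3, 40.0]]
[[-0.0, -0.0, 0.0, 0.6, -4.9, -5.9, 40.0],
[-0.0, -0.0, 0.0, 0.7, -4.9, -5.8, 40.0],
[-0.0, -0.0, 0.0, 0.6, -4.9, -5.9, 40.0],
[-0.0, -0.0, 0.0, 0.7, -4.9, -5.9, 40.0],
[-0.0, -0.0, 0.0, 0.6, -4.9, -5.9, 40.0],
[-0.0, -0.0, 0.0, 0.6, -4.9, -5.8, 40.0]]
```

Call:
{"name": "jog_arm", "arguments": {
  "moves": [
    [0, 0, 0, -1.4, 10.6, 12.8, 17],
    [0, 0, 0, -1.4, 10.6, 12.7, 17],
    [0, 0, 0, -1.4, 10.7, 12.8, 30],
    [-0.002, 0.019, 0.022, -5, 13.7, -14.3, 40],
    [-0.002, 0.019, 0.022, -5, 13.6, -14.2, 40],
    [-0.002, 0.018, 0.022, -5.1, 13.7, -14.3, 40],
    [-0.002, 0.019, 0.022, -5, 13.7, -14.3, 40],
    [-0.002, 0.019, 0.022, -5.1, 13.7, -14.2, 40],
    [-0.001, 0.019, 0.022, -5, 13.7, -14.3, 40],
    [0, 0, 0, 0, 0, 0, 40]
  ]
}}

```text
time: 6.58
tool_pos: [0.6115, 0.3619, 0.2089]
ee_rot: [3.14, -0.7, -1.44]
wrist_force: [0.9, -0.3, -0.2]
width: 0.0401
```

```bash
python3 look.py 5 wrist scene
python3 - <<'E'
from h import *
e=np.load("fit.npz")["e"]; fp=facepose(e);t=np.deg2rad(40)
k=dict(np.load("pics/wrist5.npz"))
print("tube ends",(projw(k,w(fp,[[-.046,s*.017,.012] for s in(-1,1)]))/.64).round().tolist())
print("filter c",(projw(k,w(fp,np.array([[50,65,0],[-50,65,0]])/1e3))/.64).round().tolist())
c=cv2.imread("pics/scene5.png");cv2.imwrite("pics/scene5c.png",cv2.resize(c[222:322,190:320],None,fx=6,fy=6,interpolation=cv2.INTER_CUBIC))
E
```

```text
6.575 [ 0.65  0.69  0.87 -0.63  1.91  1.98] [0.6115 0.3619 0.2089] [ 3.14 -0.7  -1.44] [ 0.9 -0.3 -0.2] 0.0401
tube ends [[403.0, 362.0], [403.0, 296.0]]
filter c [[589.0, 200.0], [395.0, 194.0]]
```

View pics/wrist5b.png

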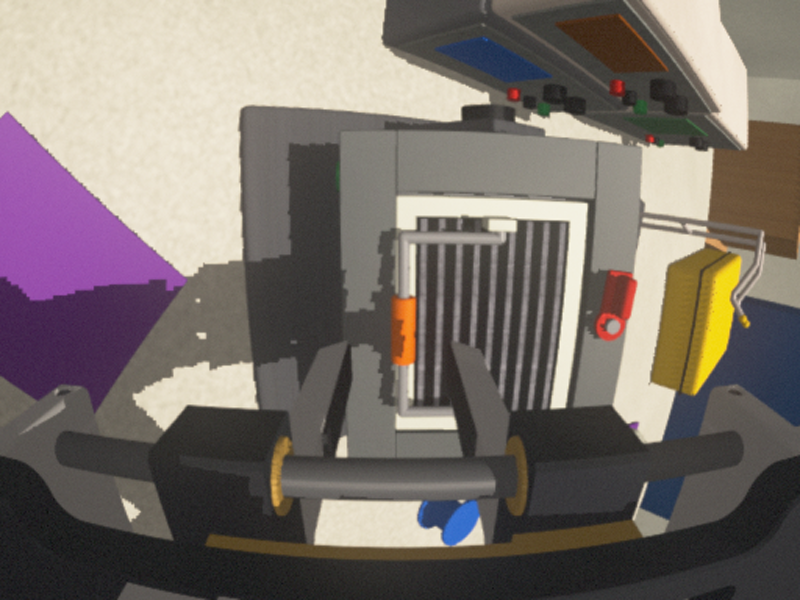

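View pics/scene5c.png

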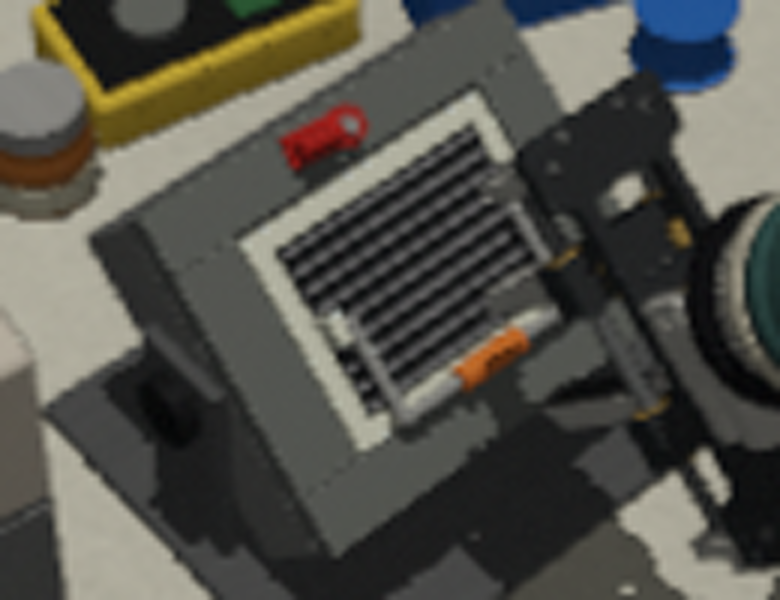

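Call:
{"name": "jog_arm", "arguments": {
  "moves": [
    [0, 0, 0, 0.6, -4.9, -5.9, 40],
    [0, 0, 0, 0.7, -4.9, -5.8, 40],
    [0, 0, 0, 0.6, -4.9, -5.9, 40],
    [0, 0, 0, 0.7, -4.9, -5.9, 40],
    [0, 0, 0, 0.6, -4.9, -5.9, 40],
    [0, 0, 0, 0.6, -4.9, -5.8, 40],
    [0, 0, 0, 0, 0, 0, 40]
  ]
}}

```text
time: 7.55
tool_pos: [0.6161, 0.3308, 0.1753]
ee_rot: [-3.141, -0.699, -1.445]
wrist_force: [-1.4, -0.1, 0.6]
width: 0.04
```

```bash
python3 look.py 6 wrist
python3 - <<'E'
from h import *
e=np.load("fit.npz")["e"]; fp=facepose(e);p,R=cur()
print("tip in face mm",((p+R.as_matrix()[:,2]*.097-fp[0])@fp[1]*1e3).round(1))
E
```

```text
7.55 [ 0.62  0.67  0.97 -0.63  1.82  2.  ] [0.6161 0.3308 0.1753] [-3.141 -0.699 -1.445] [-1.4 -0.1  0.6] 0.04
tip in face mm [-45.4  -0.    3.5]
```

View pics/wrist6b.png

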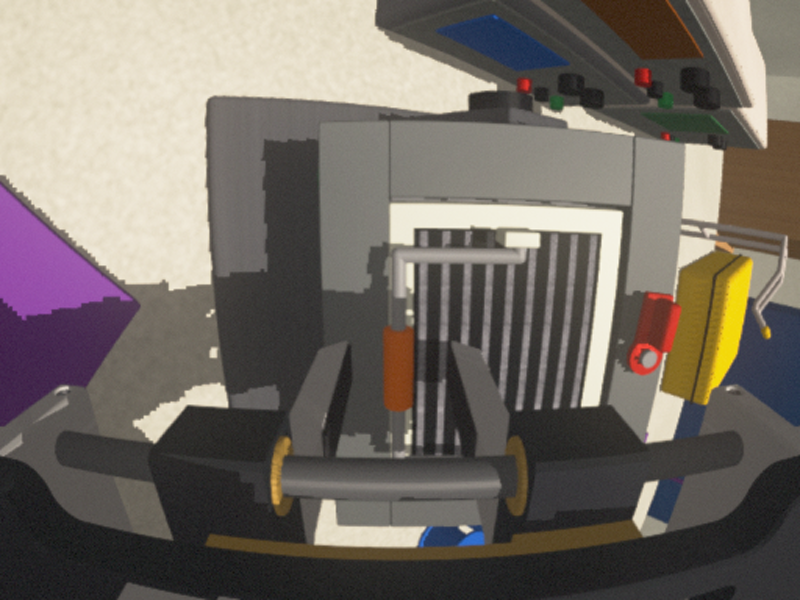

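Tube is centred between the fingers (tube at 398,368). Close.

Call:
{"name": "jog_arm", "arguments": {
  "moves": [
    [0, 0, 0, 0, 0, 0, 10],
    [0, 0, 0, 0, 0, 0, 5],
    [0, 0, 0, 0, 0, 0, 5],
    [0, 0, 0, 0, 0, 0, 5]
  ]
}}

```text
time: 8.1
tool_pos: [0.6162, 0.3317, 0.1762]
ee_rot: [-3.139, -0.698, -1.445]
wrist_force: [0.0, 0.5, 0.2]
width: 0.0111
```

Run:
```python
from h import *
e=np.load("fit.npz")["e"]; fp=facepose(e);p,R=cur()
print(get_obs()["width"])
g=((p+R.as_matrix()[:,2]*.097-fp[0])@fp[1]); print("tip in face mm",(g*1e3).round(1))
# tube centre assumed at z=.012 ; offset ahead along tool
ah=.097-(.012-g[2])
tube0=(p+R.as_matrix()[:,2]*ah-fp[0])@fp[1]; print(tube0*1e3, ah)
# arc about hinge: radius from measured
hx=tube0[0]+.046
t0=np.deg2rad(40)
N=24; B=2.2
ps=[]
for k in range(1,N+1):
    b=B*k/N; tilt=t0*(1-max(0,(b-.3)/(B-.3)))
    T=toolR(-np.pi/2,tilt,e[2]); pt=fp[0]+fp[1]@np.array([hx-.046*np.cos(b),tube0[1],.012+.046*np.sin(b)])
    ps.append((tcp_for(pt,T,ah),T))
o,s=rows(ps,5)
np.savez("arc.npz",ah=ah,hx=hx)
```

```text
0.01114828728582782
tip in face mm [-45.6   0.1   4.1]
[-45.61744866   0.13614303  11.99999915] 0.08913956811788641
[[-0.001, 0.002, 0.002, -0.3, 2.6, 3.3, 5.0],
[0.0, 0.0, 0.0, -0.3, 2.2, 3.6, 5.0],
[0.0, 0.0, 0.0, -0.3, 1.9, 3.8, 5.0],
[0.025, 0.003, 0.0, 0.1, -0.2, 5.3, 5.0],
[0.033, 0.005, 0.0, 0.1, -1.1, 5.8, 5.0],
[0.033, 0.004, 0.0, 0.2, -1.6, 5.9, 5.0],
[0.034, 0.004, 0.0, 0.3, -2.1, 5.9, 5.0],
[0.033, 0.005, 0.0, 0.3, -2.5, 5.8, 5.0],
[0.034, 0.004, 0.0, 0.4, -2.9, 5.7, 5.0],
[0.033, 0.004, 0.0, 0.4, -3.3, 5.5, 5.0],
[0.033, 0.005, 0.0, 0.5, -3.8, 5.4, 5.0],
[0.034, 0.004, 0.0, 0.6, -4.2, 5.2, 5.0],
[0.033, 0.004, 0.0, 0.6, -4.6, 4.9, 5.0],
[0.034, 0.005, 0.0, 0.6, -4.9, 4.7, 5.0],
[0.033, 0.004, 0.0, 0.7, -5.3, 4.3, 5.0],
[0.033, 0.005, 0.0, 0.7, -5.6, 4.1, 5.0],
[0.034, 0.004, 0.0, 0.8, -5.9, 3.6, 5.0],
[0.033, 0.004, 0.0, 0.8, -6.2, 3.3, 5.0],
[0.034, 0.005, 0.0, 0.9, -6.5, 2.8, 5.0],
[0.033, 0.004, 0.0, 0.8, -6.6, 2.4, 5.0],
[0.033, 0.004, 0.0, 0.9, -6.8, 2.0, 5.0],
[0.034, 0.005, 0.0, 0.9, -7.0, 1.4, 5.0],
[0.033, 0.004, 0.0, 1.0, -7.1, 1.1, 5.0],
[0.034, 0.004, 0.0, 0.9, -7.1, 0.5, 5.0]]
```

Call:
{"name": "jog_arm", "arguments": {
  "moves": [
    [-0.001, 0.002, 0.002, -0.3, 2.6, 3.3, 5],
    [0, 0, 0, -0.3, 2.2, 3.6, 5],
    [0, 0, 0, -0.3, 1.9, 3.8, 5],
    [0.025, 0.003, 0, 0.1, -0.2, 5.3, 5],
    [0.033, 0.005, 0, 0.1, -1.1, 5.8, 5],
    [0.033, 0.004, 0, 0.2, -1.6, 5.9, 5],
    [0.034, 0.004, 0, 0.3, -2.1, 5.9, 5],
    [0.033, 0.005, 0, 0.3, -2.5, 5.8, 5]
  ]
}}

```text
time: 9.1
tool_pos: [0.6163, 0.3306, 0.2163]
ee_rot: [-3.142, -0.537, -1.442]
wrist_force: [0.2, 2.0, -0.1]
width: 0.0109
```

```bash
cat > crop.py <<'E'
import cv2,sys
c=cv2.imread(f"pics/scene{sys.argv[1]}.png");cv2.imwrite(f"pics/scene{sys.argv[1]}c.png",cv2.resize(c[212:312,190:320],None,fx=6,fy=6,interpolation=cv2.INTER_CUBIC))
E
python3 look.py 7 scene wrist; python3 crop.py 7
```

```text
9.1 [ 0.58  0.59  0.96 -0.49  1.81  1.95] [0.6163 0.3306 0.2163] [-3.142 -0.537 -1.442] [ 0.2  2.  -0.1] 0.0109
```

View pics/scene7c.png

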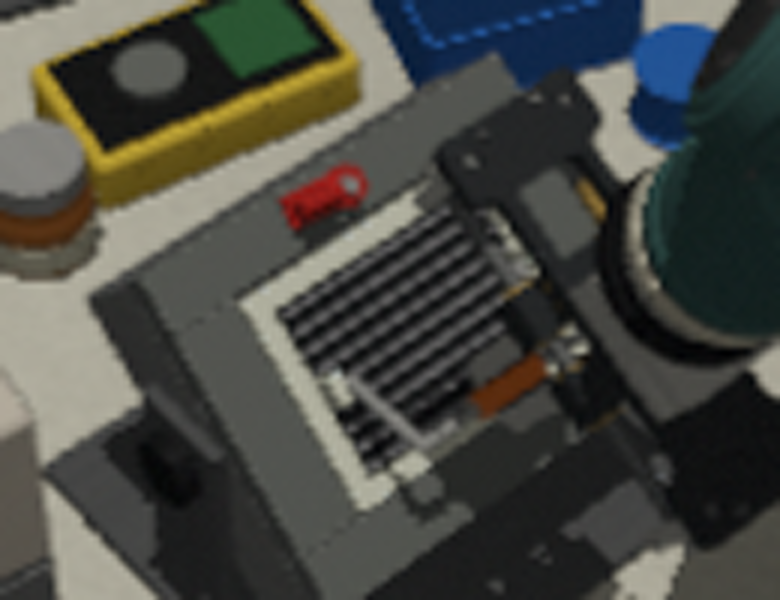

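View pics/wrist7b.png

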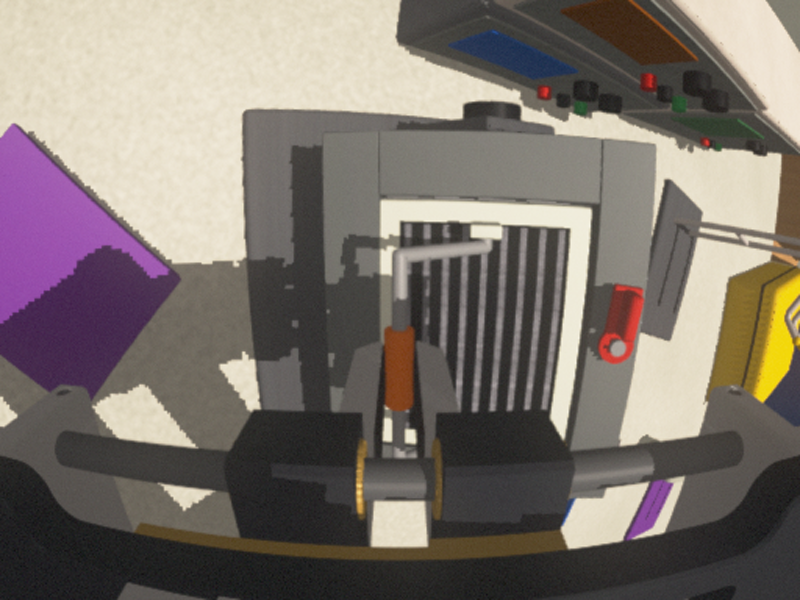

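Handle is rising with the grip, the filter is still seated and the forces are low. Continue the arc.

Call:
{"name": "jog_arm", "arguments": {
  "moves": [
    [0.034, 0.004, 0, 0.4, -2.9, 5.7, 5],
    [0.033, 0.004, 0, 0.4, -3.3, 5.5, 5],
    [0.033, 0.005, 0, 0.5, -3.8, 5.4, 5],
    [0.034, 0.004, 0, 0.6, -4.2, 5.2, 5],
    [0.033, 0.004, 0, 0.6, -4.6, 4.9, 5],
    [0.034, 0.005, 0, 0.6, -4.9, 4.7, 5],
    [0.033, 0.004, 0, 0.7, -5.3, 4.3, 5],
    [0.033, 0.005, 0, 0.7, -5.6, 4.1, 5]
  ]
}}

```text
time: 10.2
tool_pos: [0.6208, 0.2955, 0.2558]
ee_rot: [3.141, -0.268, -1.442]
wrist_force: [-0.5, 2.7, 0.9]
width: 0.0113
```

Call:
{"name": "jog_arm", "arguments": {
  "moves": [
    [0.034, 0.004, 0, 0.8, -5.9, 3.6, 5],
    [0.033, 0.004, 0, 0.8, -6.2, 3.3, 5],
    [0.034, 0.005, 0, 0.9, -6.5, 2.8, 5],
    [0.033, 0.004, 0, 0.8, -6.6, 2.4, 5],
    [0.033, 0.004, 0, 0.9, -6.8, 2, 5],
    [0.034, 0.005, 0, 0.9, -7, 1.4, 5],
    [0.033, 0.004, 0, 1, -7.1, 1.1, 5],
    [0.034, 0.004, 0, 0.9, -7.1, 0.5, 5],
    [0, 0, 0, 0, 0, 0, 5]
  ]
}}

```text
time: 11.32
tool_pos: [0.6279, 0.2411, 0.2728]
ee_rot: [3.141, 0.0, -1.443]
wrist_force: [-3.6, -0.2, 6.8]
width: 0.0112
```

```bash
python3 look.py 8 scene wrist; python3 crop.py 8
```

```text
11.325 [0.28 0.37 1.09 0.   1.68 1.73] [0.6279 0.2411 0.2728] [ 3.141  0.    -1.443] [-3.6 -0.2  6.8] 0.0112
```

View pics/scene8c.png

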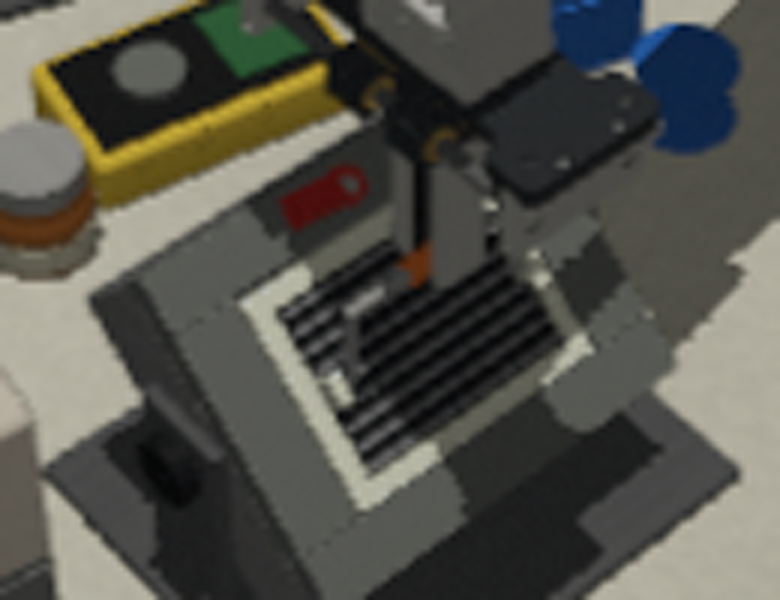

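View pics/wrist8b.png

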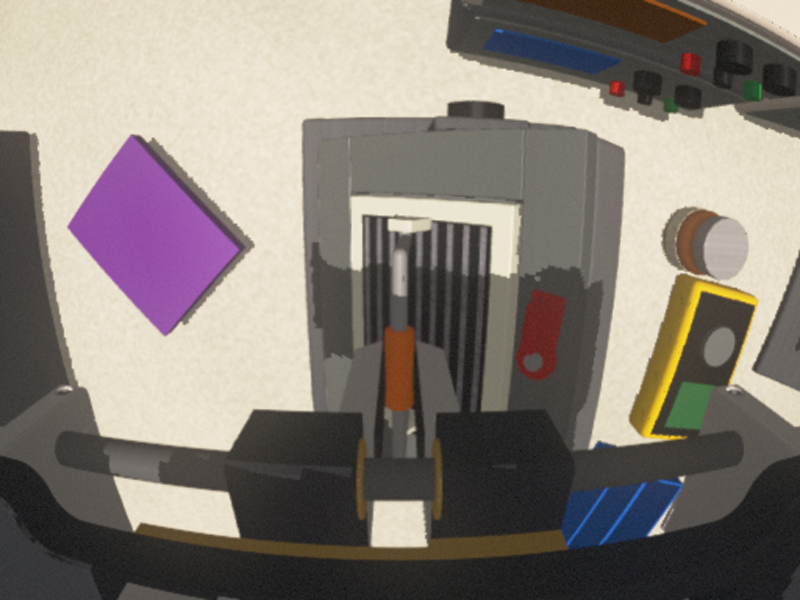

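Call:
{"name": "jog_arm", "arguments": {
  "moves": [
    [0, 0, 0, 0, 0, 0, 16],
    [0, 0, 0, 0, 0, 0, 16],
    [0, 0, 0, 0, 0, -2, 16],
    [0, 0, 0, 0, 0, -3, 16],
    [0, 0, 0, 0, 0, -3, 16],
    [0, 0, 0, 0, 0, 0, 5],
    [0, 0, 0, 0, 0, 0, 5],
    [0, 0, 0, 0, 0, 0, 5]
  ]
}}

```text
time: 12.42
tool_pos: [0.6277, 0.2427, 0.2638]
ee_rot: [3.14, -0.0, -1.442]
wrist_force: [-0.1, -0.9, -2.7]
width: 0.0113
```

```bash
python3 look.py 9 wrist
python3 - <<'E'
from h import *
e=np.load("fit.npz")["e"]; fp=facepose(e);c=cur();n=fp[1][:,2]
print(((c[0]-[0,0,.0815]-fp[0])@fp[1]*1e3).round(1))
rows(interp(c,(c[0]+n*.035,c[1]),12),5)
E
```

```text
12.425 [ 0.28  0.37  1.1  -0.    1.67  1.73] [0.6277 0.2427 0.2638] [ 3.14  -0.    -1.442] [-0.1 -0.9 -2.7] 0.0113
[27.2  0.  48.3]
[[0.0, 0.0, 0.0, -0.2, 1.9, 2.2, 5.0],
[0.0, 0.0, 0.0, -0.3, 1.8, 2.3, 5.0],
[0.0, 0.0, 0.0, -0.2, 1.9, 2.2, 5.0],
[0.0, 0.0, 0.0, -0.3, 1.8, 2.2, 5.0],
[0.0, 0.0, 0.0, -0.2, 1.9, 2.3, 5.0],
[0.0, 0.0, 0.0, -0.3, 1.9, 2.2, 5.0],
[0.0, 0.0, 0.0, -0.2, 1.8, 2.2, 5.0],
[0.0, 0.0, 0.0, -0.2, 1.9, 2.3, 5.0],
[0.0, 0.0, 0.0, -0.3, 1.8, 2.2, 5.0],
[0.0, 0.0, 0.0, -0.2, 1.9, 2.2, 5.0],
[0.0, 0.0, 0.0, -0.3, 1.8, 2.3, 5.0],
[0.0, 0.0, 0.0, -0.2, 1.9, 2.2, 5.0]]
```

View pics/wrist9b.png

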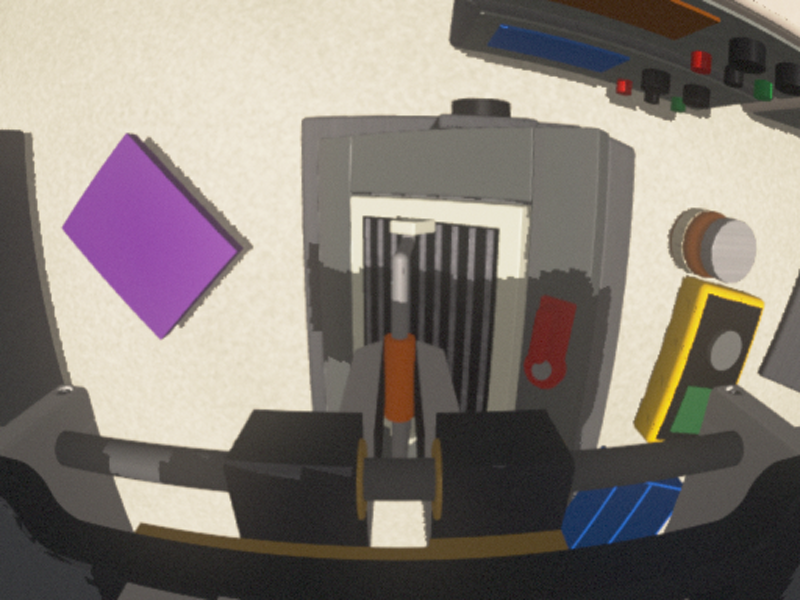

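Regripped and seated. Now pull out along the normal.

Call:
{"name": "jog_arm", "arguments": {
  "moves": [
    [0, 0, 0, -0.2, 1.9, 2.2, 5],
    [0, 0, 0, -0.3, 1.8, 2.3, 5],
    [0, 0, 0, -0.2, 1.9, 2.2, 5],
    [0, 0, 0, -0.3, 1.8, 2.2, 5],
    [0, 0, 0, -0.2, 1.9, 2.3, 5],
    [0, 0, 0, -0.3, 1.9, 2.2, 5],
    [0, 0, 0, -0.2, 1.8, 2.2, 5],
    [0, 0, 0, -0.2, 1.9, 2.3, 5]
  ]
}}

```text
time: 13.48
tool_pos: [0.6259, 0.2578, 0.2824]
ee_rot: [3.141, -0.0, -1.441]
wrist_force: [-0.5, -0.9, -2.1]
width: 0.0112
```

```bash
python3 look.py 10 wrist scene; python3 crop.py 10
```

```text
13.475 [ 0.31  0.38  1.06 -0.    1.7   1.75] [0.6259 0.2578 0.2824] [ 3.141 -0.    -1.441] [-0.5 -0.9 -2.1] 0.0112
```

View pics/scene10c.png

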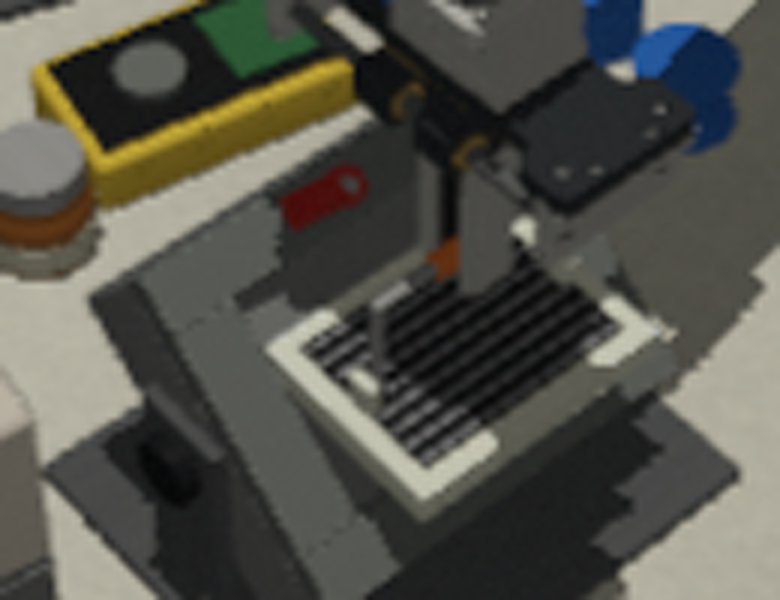

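View pics/wrist10b.png

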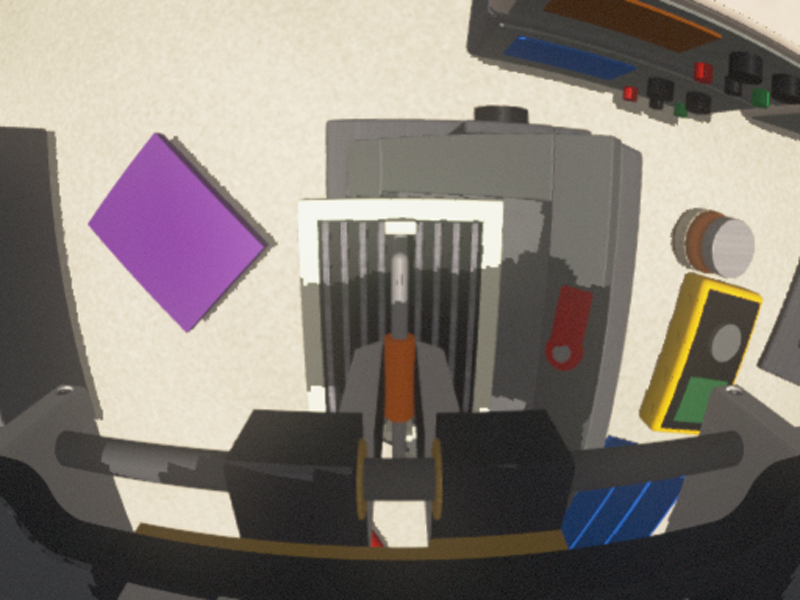

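Run:
```python
from h import *
f=np.load("fit.npz");e=f["e"];h=f["h"]; fp=facepose(e);c=cur();n=fp[1][:,2]
a=(c[0]+n*.04,c[1]); b=(a[0]+[0,0,.05],c[1]); b[0][2]=.37
print(a[0],b[0])
o,s=rows(interp(c,a,6)+interp(a,b,6),5)
Tz=Ro.from_euler('z',h[2]-e[2])*c[1]
hp=hangpose(h); wp=w(hp,[-.11,0,.09+.08])[0]; 
def sm(a,b,n):
    rv=(b[1]*a[1].inv()).as_rotvec(); out=[]
    for k in range(1,n+1):
        x=k/n; q=x*x*(3-2*x); out.append((a[0]+(b[0]-a[0])*q,Ro.from_rotvec(rv*q)*a[1]))
    return out
print(wp); o,s=rows(sm(s,(wp,Tz),36),5,start=s)
```

```text
[0.62263463 0.28339343 0.31331913] [0.62263463 0.28339343 0.37      ]
[[0.0, 0.0, 0.0, -0.6, 4.2, 5.1, 5.0],
[0.0, 0.0, 0.0, -0.5, 4.3, 5.1, 5.0],
[0.0, 0.0, 0.0, -0.6, 4.2, 5.1, 5.0],
[0.0, 0.0, 0.0, -0.5, 4.3, 5.1, 5.0],
[0.0, 0.0, 0.0, -0.6, 4.2, 5.1, 5.0],
[0.0, 0.0, 0.0, -0.5, 4.3, 5.1, 5.0],
[0.0, 0.0, 0.0, -0.0, -0.0, 9.5, 5.0],
[0.0, 0.0, 0.0, -0.0, -0.0, 9.4, 5.0],
[0.0, 0.0, 0.0, -0.0, -0.0, 9.5, 5.0],
[0.0, 0.0, 0.0, -0.0, -0.0, 9.4, 5.0],
[0.0, 0.0, 0.0, -0.0, -0.0, 9.5, 5.0],
[0.0, 0.0, 0.0, -0.0, -0.0, 9.4, 5.0]]
[ 0.52605099 -0.19513035  0.367     ]
[[0.0, 0.0, 0.003, -0.2, -1.1, -0.0, 5.0],
[-0.0, 0.0, 0.008, -0.7, -3.2, -0.0, 5.0],
[-0.0, 0.0, 0.014, -1.0, -5.1, -0.1, 5.0],
[-0.0, 0.0, 0.018, -1.4, -7.0, -0.0, 5.0],
[-0.0, 0.0, 0.023, -1.8, -8.7, -0.1, 5.0],
[-0.0, 0.0, 0.027, -2.1, -10.3, -0.0, 5.0],
[0.0, -0.0, 0.031, -2.3, -11.8, -0.1, 5.0],
[-0.0, 0.0, 0.034, -2.7, -13.2, -0.1, 5.0],
[0.0, 0.0, 0.038, -2.9, -14.4, -0.1, 5.0],
[0.0, 0.0, 0.041, -3.1, -15.5, -0.1, 5.0],
[-0.0, 0.0, 0.043, -3.3, -16.4, -0.1, 5.0],
[-0.0, 0.0, 0.045, -3.5, -17.4, -0.1, 5.0],
[-0.0, 0
[... 350 characters left out ...]
0.0, 0.051, -4.0, -19.5, -0.2, 5.0],
[-0.0, 0.0, 0.05, -3.8, -19.2, -0.1, 5.0],
[-0.0, 0.0, 0.049, -3.8, -18.7, -0.1, 5.0],
[-0.0, 0.0, 0.047, -3.7, -18.1, -0.1, 5.0],
[-0.0, -0.0, 0.046, -3.5, -17.3, -0.1, 5.0],
[-0.0, -0.0, 0.043, -3.3, -16.5, -0.1, 5.0],
[-0.0, -0.0, 0.041, -3.1, -15.5, -0.1, 5.0],
[-0.0, -0.0, 0.037, -2.9, -14.3, -0.1, 5.0],
[-0.0, -0.0, 0.035, -2.7, -13.2, -0.1, 5.0],
[-0.0, -0.0, 0.031, -2.4, -11.8, -0.1, 5.0],
[-0.0, -0.0, 0.027, -2.0, -10.3, -0.0, 5.0],
[-0.0, -0.0, 0.023, -1.8, -8.7, -0.1, 5.0],
[-0.0, -0.0, 0.018, -1.4, -7.0, -0.0, 5.0],
[-0.0, -0.0, 0.014, -1.1, -5.2, -0.1, 5.0],
[-0.0, -0.0, 0.008, -0.6, -3.1, 0.0, 5.0],
[-0.0, -0.0, 0.003, -0.2, -1.1, 0.0, 5.0]]
```

Call:
{"name": "jog_arm", "arguments": {
  "moves": [
    [0, 0, 0, -0.6, 4.2, 5.1, 5],
    [0, 0, 0, -0.5, 4.3, 5.1, 5],
    [0, 0, 0, -0.6, 4.2, 5.1, 5],
    [0, 0, 0, -0.5, 4.3, 5.1, 5],
    [0, 0, 0, -0.6, 4.2, 5.1, 5],
    [0, 0, 0, -0.5, 4.3, 5.1, 5],
    [0, 0, 0, 0, 0, 9.5, 5],
    [0, 0, 0, 0, 0, 9.4, 5],
    [0, 0, 0, 0, 0, 9.5, 5],
    [0, 0, 0, 0, 0, 9.4, 5],
    [0, 0, 0, 0, 0, 9.5, 5],
    [0, 0, 0, 0, 0, 9.4, 5]
  ]
}}

```text
time: 15.08
tool_pos: [0.6226, 0.2831, 0.3703]
ee_rot: [3.142, -0.0, -1.442]
wrist_force: [0.4, 0.2, -2.1]
width: 0.011
```

```bash
python3 look.py 11 scene
python3 - <<'E'
import cv2
c=cv2.imread("pics/scene11.png");cv2.imwrite("pics/scene11c.png",cv2.resize(c[170:310,180:340],None,fx=4,fy=4))
E
```

```text
15.075 [ 0.34  0.4   0.86 -0.    1.88  1.79] [0.6226 0.2831 0.3703] [ 3.142 -0.    -1.442] [ 0.4  0.2 -2.1] 0.011
```

View pics/scene11c.png

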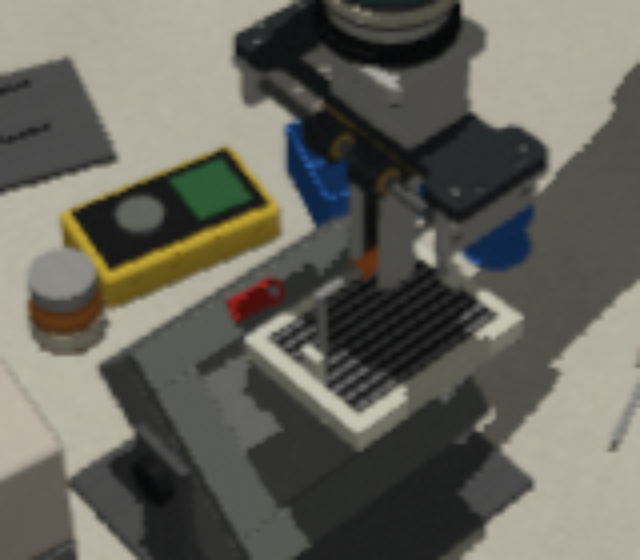

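The filter is out and hanging level from the handle. Carry it to the waypoint before the hanger.

Call:
{"name": "jog_arm", "arguments": {
  "moves": [
    [0, 0, 0.003, -0.2, -1.1, 0, 5],
    [0, 0, 0.008, -0.7, -3.2, 0, 5],
    [0, 0, 0.014, -1, -5.1, 0, 5],
    [0, 0, 0.018, -1.4, -7, 0, 5],
    [0, 0, 0.023, -1.8, -8.7, 0, 5],
    [0, 0, 0.027, -2.1, -10.3, 0, 5],
    [0, 0, 0.031, -2.3, -11.8, 0, 5],
    [0, 0, 0.034, -2.7, -13.2, 0, 5],
    [0, 0, 0.038, -2.9, -14.4, 0, 5],
    [0, 0, 0.041, -3.1, -15.5, 0, 5],
    [0, 0, 0.043, -3.3, -16.4, 0, 5],
    [0, 0, 0.045, -3.5, -17.4, 0, 5]
  ]
}}

```text
time: 16.62
tool_pos: [0.5972, 0.1581, 0.3698]
ee_rot: [-3.141, -0.0, -1.115]
wrist_force: [1.4, -0.0, -1.9]
width: 0.0113
```

Call:
{"name": "jog_arm", "arguments": {
  "moves": [
    [0, 0, 0.048, -3.7, -18, 0, 5],
    [0, 0, 0.049, -3.8, -18.7, 0, 5],
    [0, 0, 0.05, -3.8, -19.2, 0, 5],
    [0, 0, 0.051, -4, -19.6, 0, 5],
    [0, 0, 0.052, -4, -19.7, 0, 5],
    [0, 0, 0.052, -4, -20, 0, 5],
    [0, 0, 0.053, -4, -19.9, 0, 5],
    [0, 0, 0.052, -4, -19.8, 0, 5],
    [0, 0, 0.051, -4, -19.5, 0, 5],
    [0, 0, 0.05, -3.8, -19.2, 0, 5],
    [0, 0, 0.049, -3.8, -18.7, 0, 5],
    [0, 0, 0.047, -3.7, -18.1, 0, 5]
  ]
}}

```text
time: 18.12
tool_pos: [0.5504, -0.0723, 0.3699]
ee_rot: [3.141, -0.001, -0.511]
wrist_force: [0.3, 0.2, -2.1]
width: 0.0107
```

Call:
{"name": "jog_arm", "arguments": {
  "moves": [
    [0, 0, 0.046, -3.5, -17.3, 0, 5],
    [0, 0, 0.043, -3.3, -16.5, 0, 5],
    [0, 0, 0.041, -3.1, -15.5, 0, 5],
    [0, 0, 0.037, -2.9, -14.3, 0, 5],
    [0, 0, 0.035, -2.7, -13.2, 0, 5],
    [0, 0, 0.031, -2.4, -11.8, 0, 5],
    [0, 0, 0.027, -2, -10.3, 0, 5],
    [0, 0, 0.023, -1.8, -8.7, 0, 5],
    [0, 0, 0.018, -1.4, -7, 0, 5],
    [0, 0, 0.014, -1.1, -5.2, 0, 5],
    [0, 0, 0.008, -0.6, -3.1, 0, 5],
    [0, 0, 0.003, -0.2, -1.1, 0, 5]
  ]
}}

```text
time: 19.62
tool_pos: [0.526, -0.1954, 0.3696]
ee_rot: [-3.142, -0.0, -0.186]
wrist_force: [0.1, -0.1, -2.3]
width: 0.0113
```

```bash
python3 look.py 12 scene side wrist
python3 - <<'E'
import cv2
c=cv2.imread("pics/scene12.png");cv2.imwrite("pics/scene12c.png",cv2.resize(c[90:230,120:300],None,fx=4,fy=4,interpolation=cv2.INTER_CUBIC))
c=cv2.imread("pics/side12.png");cv2.imwrite("pics/side12c.png",cv2.resize(c[110:260,220:400],None,fx=4,fy=4,interpolation=cv2.INTER_CUBIC))
E
```

```text
19.625 [-0.46  0.11  1.22  0.    1.82 -0.27] [ 0.526  -0.1954  0.3696] [-3.142 -0.    -0.186] [ 0.1 -0.1 -2.3] 0.0113
```

View pics/scene12c.png

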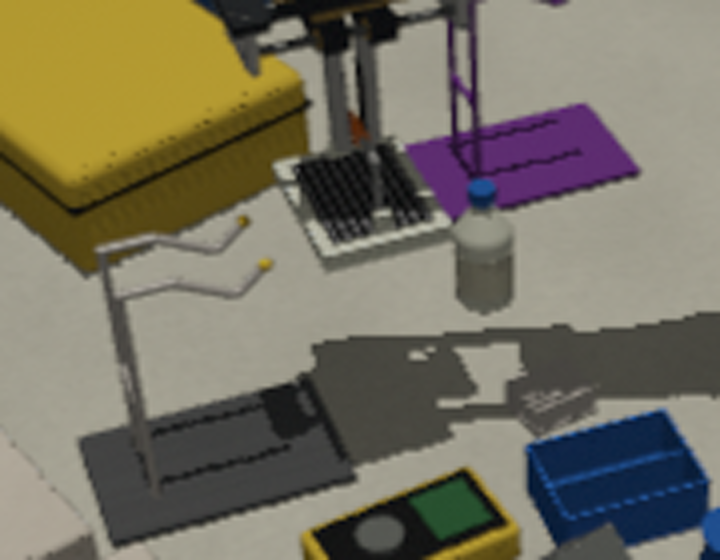

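View pics/side12c.png

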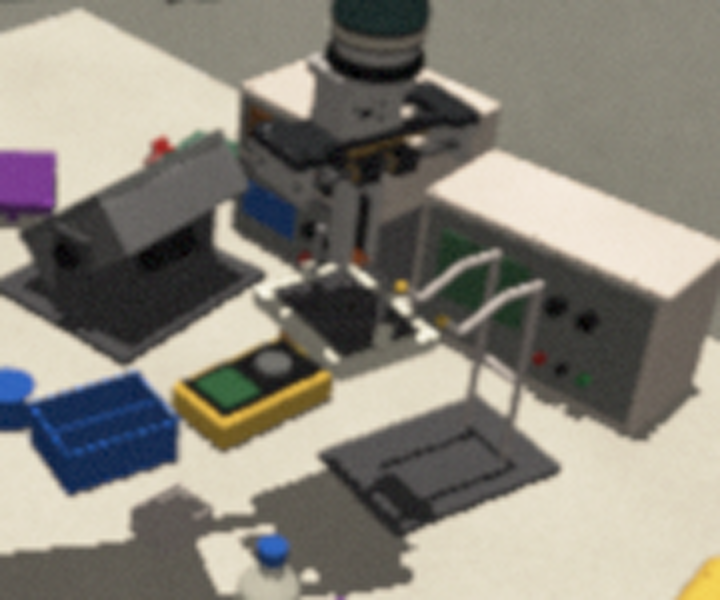

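View pics/wrist12b.png

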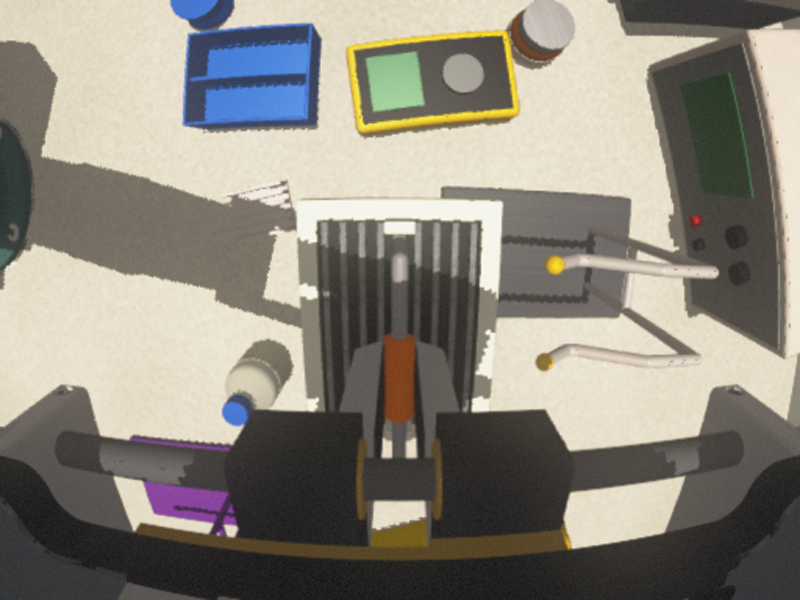

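Run:
```python
from h import *
k=dict(np.load("pics/wrist12.npz")); h=np.load("fit.npz")["h"]; hp=hangpose(h)
Q=np.array([[-24,29,11],[-24,-29,11],[0,29,-7],[0,-29,-7],[45,29,15],[45,-29,15]])/1e3
print((projw(k,w(hp,Q))/.64).round().tolist())
px=np.array([[555,265],[544,362],[575,262],[568,350]])*.64
r=least_squares(lambda p:(projw(k,w(hangpose(p),Q[:2]))-px[:2]).ravel(),h,x_scale=[.01,.01,.1]); print(h,r.x,r.fun)
p,R=cur(); print("bar in hang frame",((p-[0,0,.08]-hp[0])@hp[1]*1e3).round(1))
print("tube ends px",(projw(k,[p-[0,0,.08]+hp[1][:,1]*s*.017 for s in(1,-1)])/.64).round())
```

```text
[[556.0, 265.0], [546.0, 362.0], [583.0, 259.0], [573.0, 350.0], [663.0, 268.0], [650.0, 360.0]]
[ 0.63414845 -0.2155004  -0.18625729] [ 0.63307472 -0.21593534 -0.20614496] [ 0.00319487 -0.0838839   0.00100378  0.09538473]
bar in hang frame [-110.    -0.    92.6]
tube ends px [[401. 338.]
 [401. 418.]]
```

Call:
{"name": "jog_arm", "arguments": {
  "moves": [
    [0, 0, 0, 0, 0, -3, 5],
    [0, 0, 0, 0, 0, -7, 5],
    [0, 0, 0, 0, 0, -9, 5],
    [0, 0, 0, 0, 0, -10, 5],
    [0, 0, 0, 0, 0, -10, 5],
    [0, 0, 0, 0, 0, -9, 5],
    [0, 0, 0, 0, 0, -7, 5],
    [0, 0, 0, 0, 0, -3, 5],
    [0, 0, 0, 0, 0, 0, 5]
  ]
}}

```text
time: 20.9
tool_pos: [0.526, -0.1953, 0.3115]
ee_rot: [3.142, -0.0, -0.186]
wrist_force: [0.3, -0.5, -2.8]
width: 0.0103
```

Call:
{"name": "jog_arm", "arguments": {
  "moves": [
    [0, 0, 0, 1.5, -0.3, 0, 5],
    [0, 0, 0, 3.5, -0.6, 0, 5],
    [0, 0, 0, 5, -1, 0, 5],
    [0, 0, 0, 6, -1.1, 0, 5],
    [0, 0, 0, 6, -1.1, 0, 5],
    [0, 0, 0, 6, -1.1, 0, 5],
    [0, 0, 0, 6, -1.1, 0, 5],
    [0, 0, 0, 6, -1.2, 0, 5],
    [0, 0, 0, 6, -1.2, 0, 5],
    [0, 0, 0, 5, -1, 0, 5],
    [0, 0, 0, 3, -0.6, 0, 5]
  ]
}}

```text
time: 22.28
tool_pos: [0.5803, -0.2057, 0.3115]
ee_rot: [3.141, 0.0, -0.186]
wrist_force: [-0.3, -0.6, -0.6]
width: 0.0114
```

```bash
cat > v.py <<'E'
import cv2,sys
n=sys.argv[1]
c=cv2.imread(f"pics/scene{n}.png");cv2.imwrite(f"pics/scene{n}c.png",cv2.resize(c[100:220,130:260],None,fx=5,fy=5,interpolation=cv2.INTER_CUBIC))
c=cv2.imread(f"pics/side{n}.png");cv2.imwrite(f"pics/side{n}c.png",cv2.resize(c[130:250,260:390],None,fx=5,fy=5,interpolation=cv2.INTER_CUBIC))
E
python3 look.py 13 scene side; python3 v.py 13
```

```text
22.275 [-0.43  0.23  1.19 -0.    1.72 -0.25] [ 0.5803 -0.2057  0.3115] [ 3.141  0.    -0.186] [-0.3 -0.6 -0.6] 0.0114
```

View pics/scene13c.png

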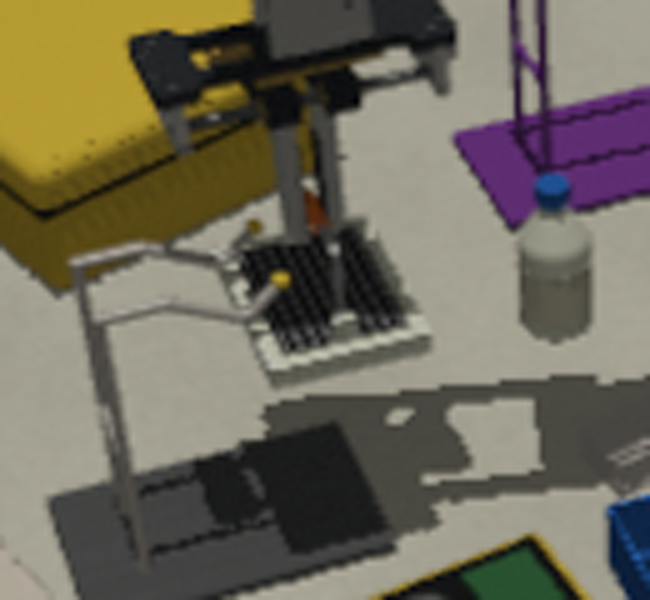

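View pics/side13c.png

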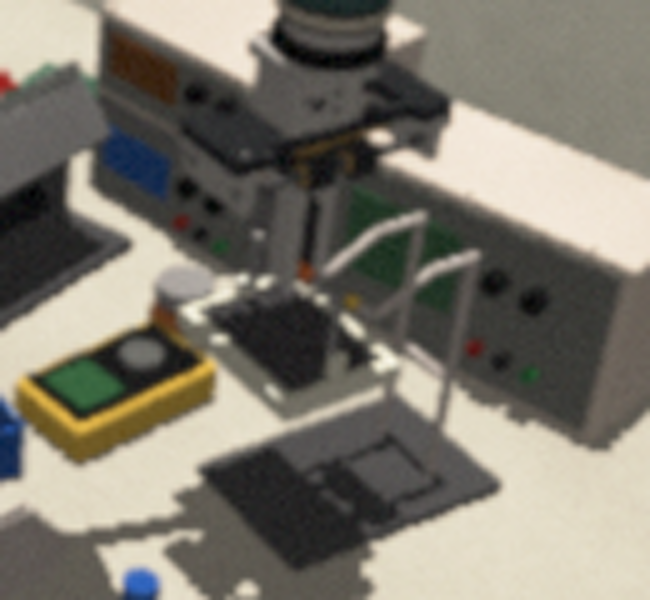

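Call:
{"name": "jog_arm", "arguments": {
  "moves": [
    [0, 0, 0, 2, -0.4, 0, 5],
    [0, 0, 0, 4, -0.8, 0, 5],
    [0, 0, 0, 6, -1.1, 0, 5],
    [0, 0, 0, 6, -1.1, 0, 5],
    [0, 0, 0, 6, -1.1, 0, 5],
    [0, 0, 0, 0, 0, 0, 5]
  ]
}}

```text
time: 23.12
tool_pos: [0.6045, -0.2102, 0.3112]
ee_rot: [3.142, 0.0, -0.186]
wrist_force: [-0.3, 0.1, -2.0]
width: 0.011
```

```bash
python3 look.py 14 scene side wrist; python3 v.py 14
```

```text
23.125 [-0.42  0.29  1.12 -0.    1.73 -0.24] [ 0.6045 -0.2102  0.3112] [ 3.142  0.    -0.186] [-0.3  0.1 -2. ] 0.011
```

View pics/wrist14b.png

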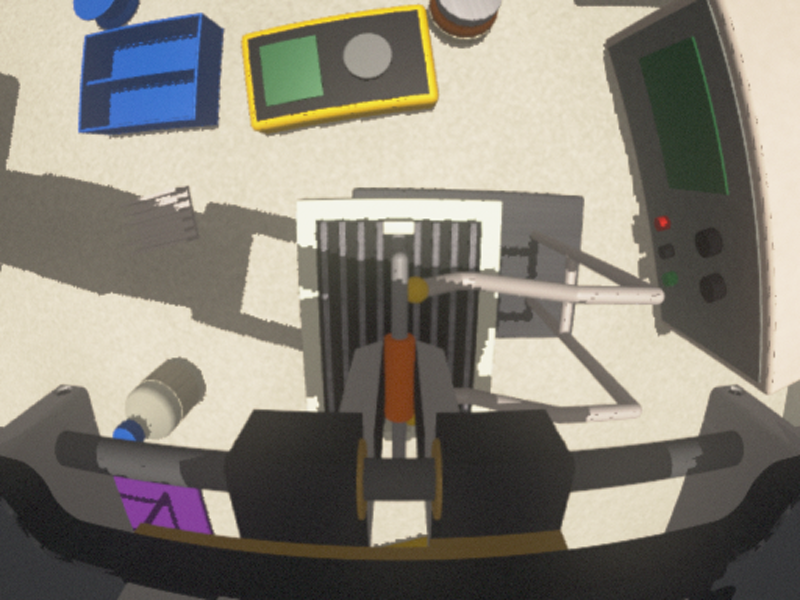

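View pics/side14c.png

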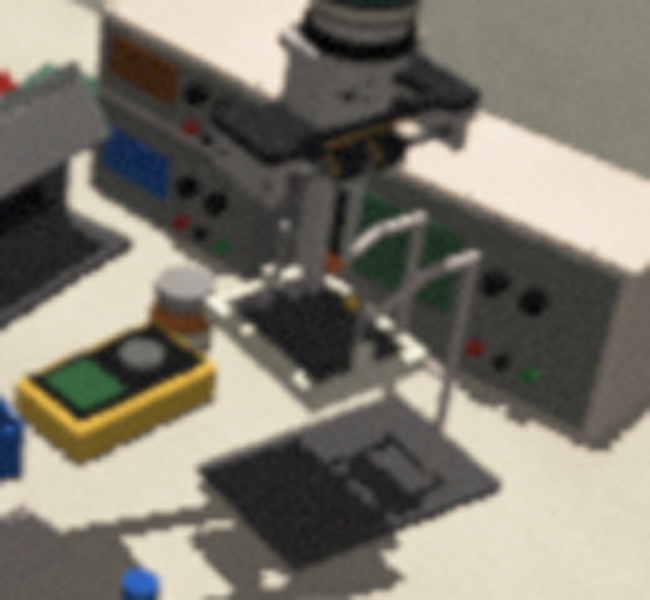

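Call:
{"name": "jog_arm", "arguments": {
  "moves": [
    [0, 0, 0, 2, -0.4, 0, 5],
    [0, 0, 0, 4, -0.8, 0, 5],
    [0, 0, 0, 6, -1.1, 0, 5],
    [0, 0, 0, 6, -1.1, 0, 5],
    [0, 0, 0, 5.5, -1, 0, 5],
    [0, 0, 0, 3.5, -0.7, 0, 5],
    [0, 0, 0, 2, -0.4, 0, 5],
    [0, 0, 0, 0, 0, 0, 5],
    [0, 0, 0, 0, 0, 0, 5]
  ]
}}

```text
time: 24.4
tool_pos: [0.6329, -0.2156, 0.3117]
ee_rot: [3.141, -0.0, -0.186]
wrist_force: [-0.2, -0.8, -1.9]
width: 0.0112
```

```bash
python3 look.py 15 scene side wrist; python3 v.py 15
python3 - <<'E'
from h import *
k=dict(np.load("pics/wrist15.npz")); h=np.load("fit.npz")["h"]; hp=hangpose(h)
p,R=cur(); print("bar in hang frame",((p-[0,0,.08]-hp[0])@hp[1]*1e3).round(1))
E
```

```text
24.4 [-0.41  0.36  1.03 -0.    1.75 -0.23] [ 0.6329 -0.2156  0.3117] [ 3.141 -0.    -0.186] [-0.2 -0.8 -1.9] 0.0112
bar in hang frame [-1.2 -0.3 34.7]
```

View pics/wrist15b.png

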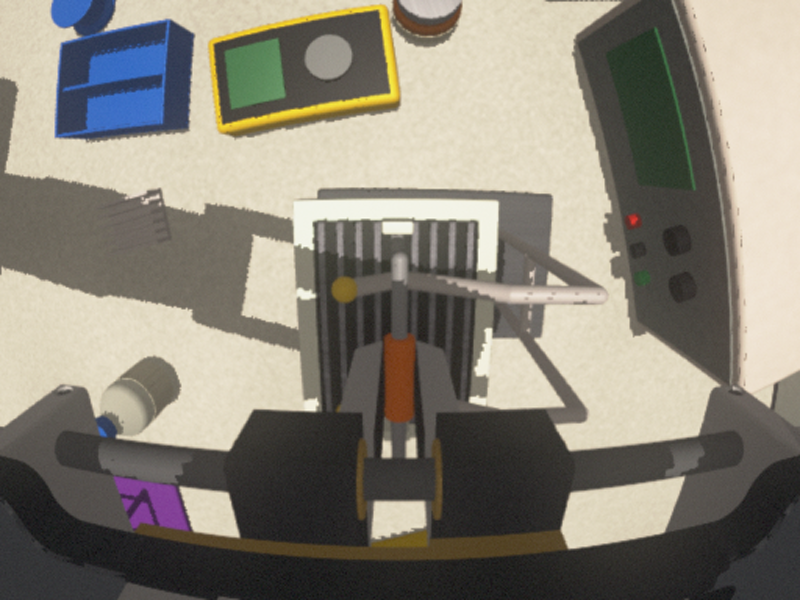

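View pics/scene15c.png

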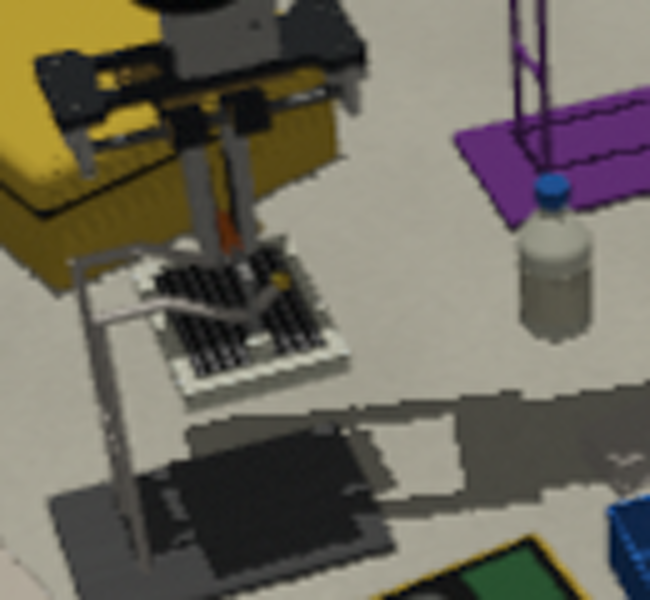

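Bar is over the dips, prongs between tube and legs. Lower.

Call:
{"name": "jog_arm", "arguments": {
  "moves": [
    [0, 0, 0, 0, 0, -3, 5],
    [0, 0, 0, 0, 0, -5, 5],
    [0, 0, 0, 0, 0, -5, 5],
    [0, 0, 0, 0, 0, -5, 5],
    [0, 0, 0, 0, 0, -5, 5],
    [0, 0, 0, 0, 0, -4, 5],
    [0, 0, 0, 0, 0, -3, 5],
    [0, 0, 0, 0, 0, -1.5, 5],
    [0, 0, 0, 0, 0, 0, 5],
    [0, 0, 0, 0, 0, 0, 5]
  ]
}}

```text
time: 25.8
tool_pos: [0.6331, -0.2157, 0.2804]
ee_rot: [3.141, -0.001, -0.187]
wrist_force: [0.0, -1.5, -2.3]
width: 0.011
```

Call:
{"name": "jog_arm", "arguments": {
  "moves": [
    [0, 0, 0, 0, 0, -1, 5],
    [0, 0, 0, 0, 0, -1, 5],
    [0, 0, 0, 0, 0, 0, 5]
  ]
}}

```text
time: 26.18
tool_pos: [0.6331, -0.2156, 0.2786]
ee_rot: [3.141, -0.001, -0.186]
wrist_force: [0.9, -0.2, -1.5]
width: 0.0109
```

Call:
{"name": "jog_arm", "arguments": {
  "moves": [
    [0, 0, 0, 0, 0, -0.7, 5],
    [0, 0, 0, 0, 0, 0, 5]
  ]
}}

```text
time: 26.42
tool_pos: [0.6331, -0.2156, 0.2784]
ee_rot: [3.141, -0.002, -0.186]
wrist_force: [-0.1, 0.9, 1.6]
width: 0.0112
```

```bash
python3 look.py 16 scene side wrist; python3 v.py 16
```

```text
26.425 [-0.41  0.36  1.09 -0.    1.69 -0.23] [ 0.6331 -0.2156  0.2784] [ 3.141e+00 -2.000e-03 -1.860e-01] [-0.1  0.9  1.6] 0.0112
```

View pics/wrist16b.png

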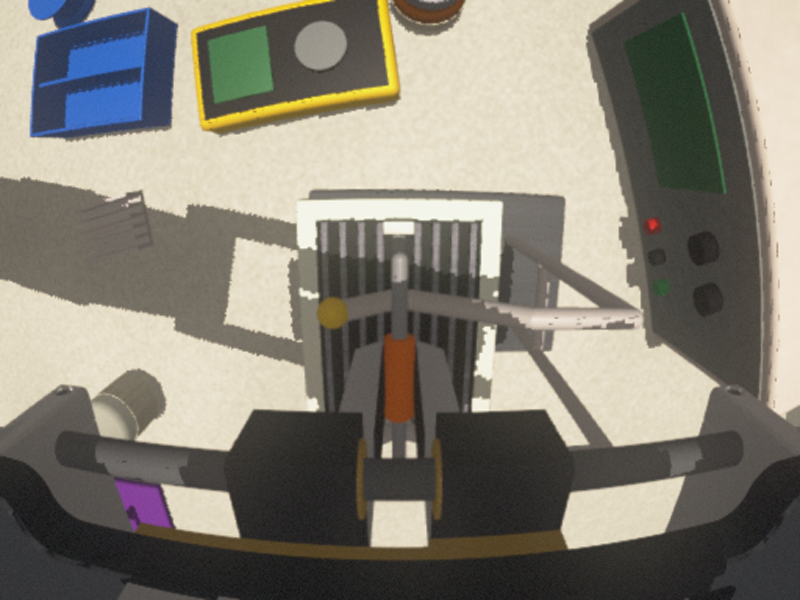

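View pics/scene16c.png

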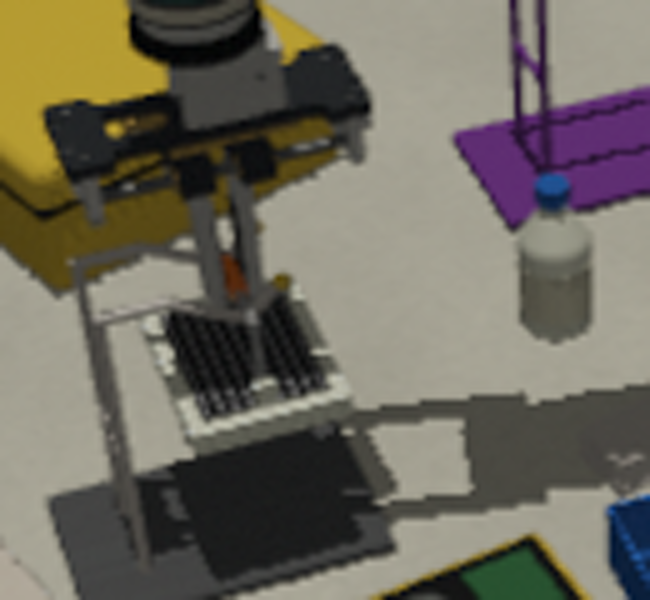

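View pics/side16c.png

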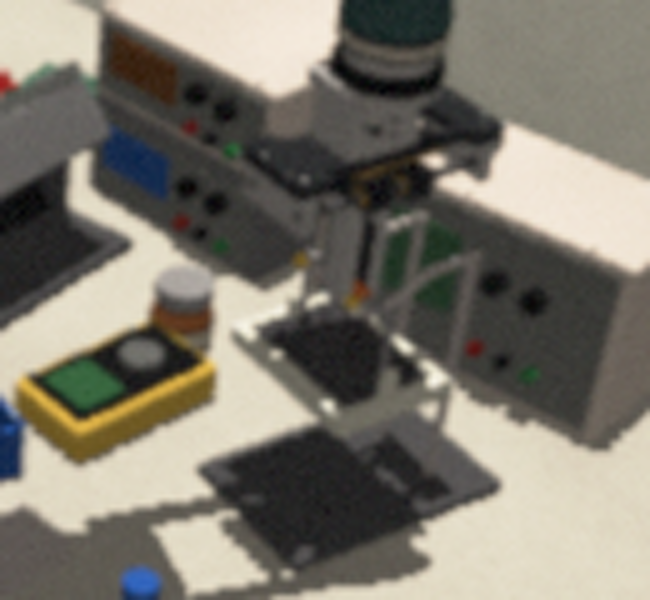

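Call:
{"name": "jog_arm", "arguments": {
  "moves": [
    [0, 0, 0, 0, 0, -0.6, 5],
    [0, 0, 0, 0, 0, 0, 5],
    [0, 0, 0, 0, 0, 0, 14],
    [0, 0, 0, 0, 0, 0, 18],
    [0, 0, 0, 0, 0, 0, 24],
    [0, 0, 0, 0, 0, 0, 30],
    [0, 0, 0, 0, 0, 0, 36],
    [0, 0, 0, 0, 0, 0, 36]
  ]
}}

```text
time: 27.58
tool_pos: [0.633, -0.2156, 0.2768]
ee_rot: [3.141, -0.0, -0.186]
wrist_force: [-0.1, -0.3, -0.0]
width: 0.0358
```

```bash
python3 look.py 17 scene wrist side; python3 v.py 17
```

```text
27.575 [-0.41  0.36  1.1  -0.    1.69 -0.23] [ 0.633  -0.2156  0.2768] [ 3.141 -0.    -0.186] [-0.1 -0.3 -0. ] 0.0358
```

View pics/wrist17b.png

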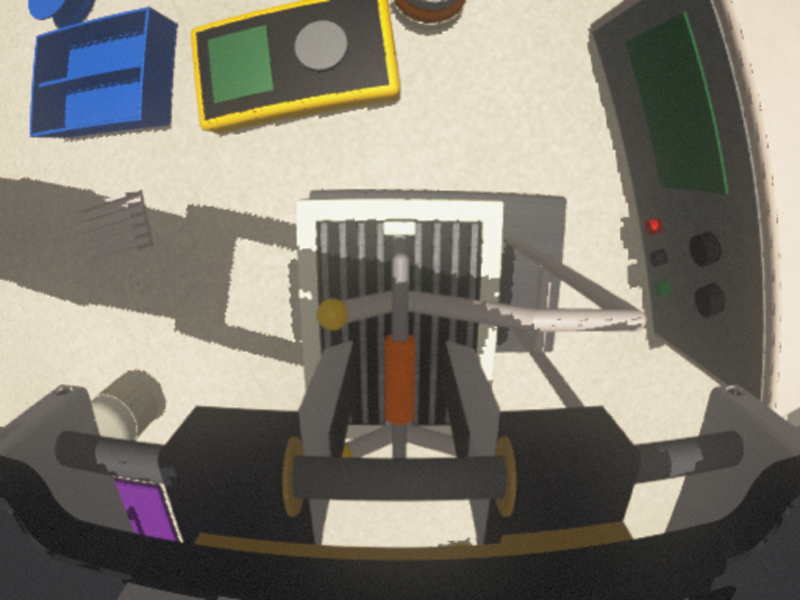

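View pics/scene17c.png

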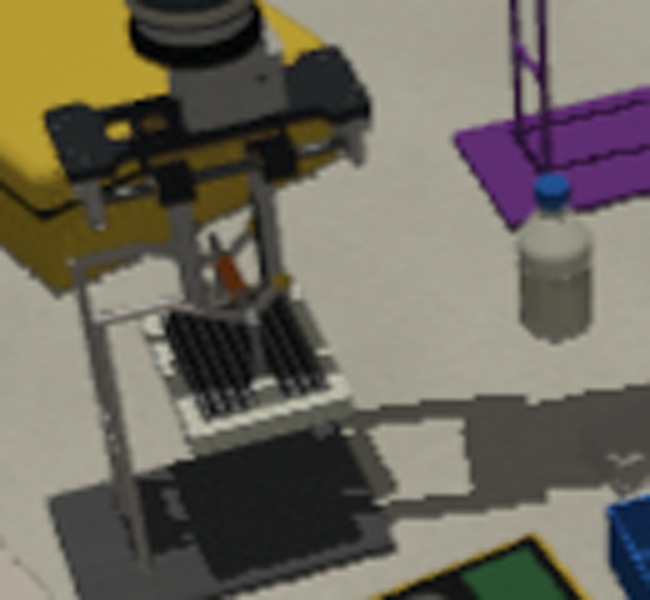

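Released; the bar stays in both dips. Retreat straight up.

Call:
{"name": "jog_arm", "arguments": {
  "moves": [
    [0, 0, 0, 0, 0, 3, 36],
    [0, 0, 0, 0, 0, 6, 36],
    [0, 0, 0, 0, 0, 10, 36],
    [0, 0, 0, 0, 0, 15, 36],
    [0, 0, 0, 0, 0, 20, 36],
    [0, 0, 0, 0, 0, 20, 36],
    [0, 0, 0, 0, 0, 20, 36],
    [0, 0, 0, 0, 0, 10, 36],
    [0, 0, 0, 0, 0, 0, 36],
    [0, 0, 0, 0, 0, 0, 36],
    [0, 0, 0, 0, 0, 0, 36],
    [0, 0, 0, 0, 0, 0, 36]
  ]
}}

```text
time: 29.22
tool_pos: [0.6329, -0.2156, 0.38]
ee_rot: [-3.141, 0.001, -0.186]
wrist_force: [-0.8, -0.2, 0.2]
width: 0.0362
```

```bash
python3 look.py 18 scene wrist side; python3 v.py 18
python3 - <<'E'
from h import *
k=dict(np.load("pics/wrist18.npz")); h=np.load("fit.npz")["h"]; hp=hangpose(h)
print("expect tube ends px",(projw(k,w(hp,[[0,.017,0],[0,-.017,0]]))/.64).round())
ks=dict(np.load("pics/scene18.npz")); print("tube scene crop px",((proj(ks,w(hp,[[0,.017,0],[0,-.017,0]]))-[130,100])*5).round())
E
```

```text
29.225 [-0.41  0.37  0.89 -0.    1.89 -0.23] [ 0.6329 -0.2156  0.38  ] [-3.141e+00  1.000e-03 -1.860e-01] [-0.8 -0.2  0.2] 0.0362
expect tube ends px [[402. 276.]
 [402. 331.]]
tube scene crop px [[237. 292.]
 [221. 260.]]
```

View pics/wrist18b.png

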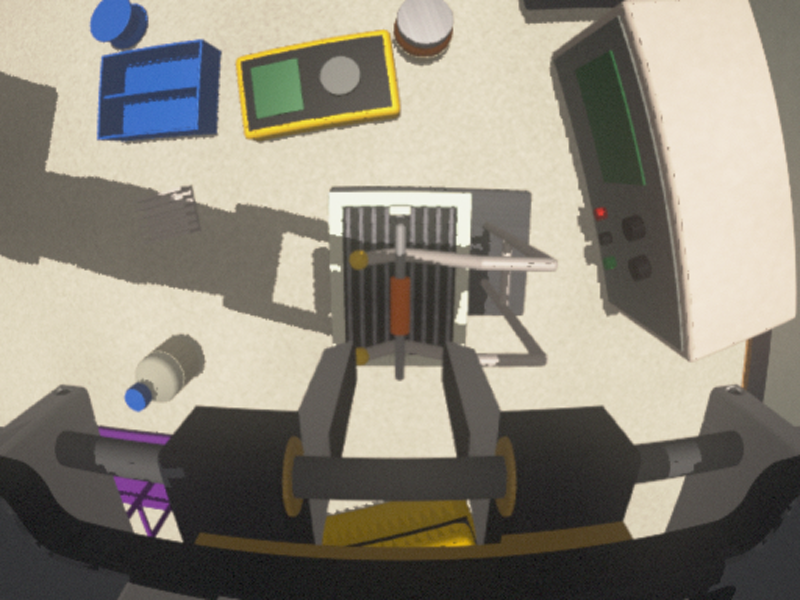

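View pics/scene18c.png

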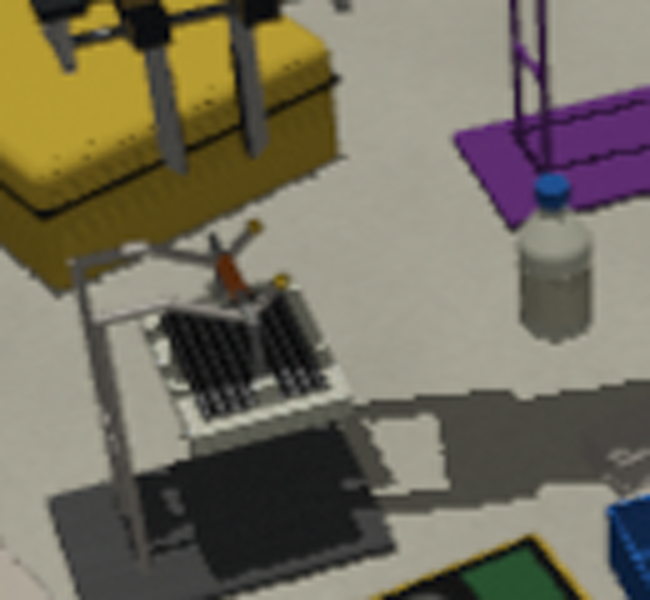

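View pics/side18c.png

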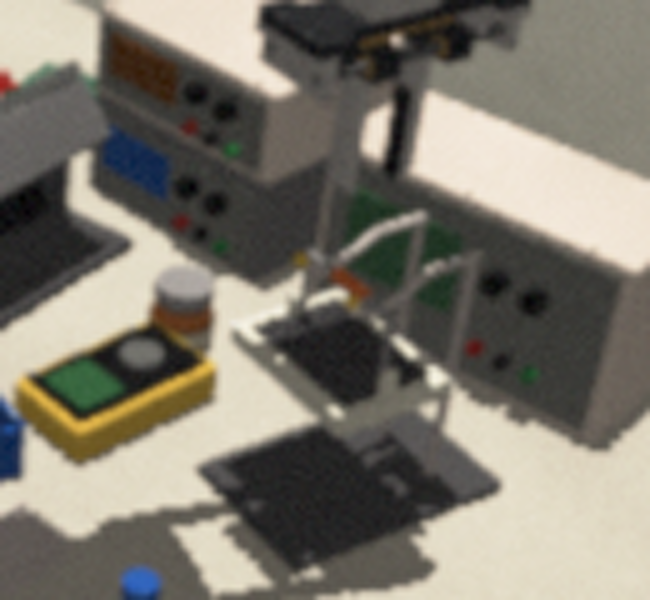

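```bash
python3 -c "
from bench import *
print(close_job())"
```

```text
the job is handed in; nothing more can be done
None
```

The filter hangs by its handle in both prongs of the grey hanger. I handed the job in at about 29 s of the 72 s allowed. No verdict was reported, so this is what I did and what my own checks showed.

**What I did**
- **Tab:** I straddled the fin without gripping it and turned it to about −1.6 rad or slightly beyond. It stayed there. No wrist force reading during the turn was more than about 3 N.
- **Handle:** I gripped the orange tube and raised the handle along its arc until it was vertical, with the filter still seated. I then re-gripped 8 mm deeper on the tube.
- **Lift and hang:** I pulled the filter straight out of the pocket and it swung level. I carried it to the grey hanger, not the purple look-alike, brought the bar in over the prong tips, lowered it into the dips, opened the fingers and backed off about 100 mm straight up.

**Last checks**
- **Position:** In the wrist picture the tube ends were within 2 pixels of where a bar at `hook_seat` should appear. The scene picture fits the same position.
- **Level and still:** The filter looked level. It was in the same place in the pictures just after release and about 1.6 s later.
- **Clear of the robot:** The force reading was close to zero and the gripper was clear of the filter.
- **Clutter:** In the pictures it looked where it had been; I did not measure it.

One reading did not fit: the wrist force rose to about 7 N upward while the handle was being stood up, before the re-grip, with nothing visibly wrong. No other check disagreed or failed.

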